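Sort out the mixed-up canister lids

TASK

After the washing-up the three wooden lids were laid on the wrong canisters, where they only perch on the rims. Swap them round so that every canister is closed by the lid of its own shape (round, square, oblong), fitted fully home and level; the empty cork trivet is a clear spot to lay a lid down meanwhile. Leave the canisters standing where they are and do not disturb the two mugs.

Things in the scene. Friction and masses are not known exactly. Their poses are not given: they have to be found in the camera images.
- lid_round: Round wooden lid, plate 116 mm across, 10 mm thick, turned knob on top 28 mm across, 28 mm high (lowest 6 mm: 20 mm across). Collar below 12 mm deep, rounded foot, 3.5 mm play all round in its own mouth. Origin: centre of the plate's underside, z up (plate top +10, grip top +38, collar foot -12 mm). Starts perched, collar on the rim, on the square canister. 0.15 kg.
- lid_square: Square wooden lid, plate 96 x 96 x 10 mm, block knob on top 22 x 22 mm, 28 mm high. Collar below 12 mm deep, rounded foot, 3.5 mm play all round in its own mouth. Origin: centre of the plate's underside, z up (plate top +10, grip top +38, collar foot -12 mm). x, y along its sides. Fits at any quarter turn. Starts perched on the oblong canister. 0.13 kg.
- lid_oblong: Oblong wooden lid, plate 138 x 74 x 10 mm, bar handle along its length 50 x 22 mm, 28 mm high. Collar below 12 mm deep, rounded foot, 3.5 mm play all round in its own mouth. Origin: centre of the plate's underside, z up (plate top +10, grip top +38, collar foot -12 mm). x along its length. Fits either way round. Starts perched on the round canister. 0.13 kg.
- can_round: White stoneware canister, open on top, 6 mm walls, about 0.9 kg, loose. Origin: centre of its underside, z up. Round, 116 mm across, 100 mm high, mouth 104 mm. Its own lid is home when the plate's underside rests on the rim, 100 mm above the origin.
- can_square: White stoneware canister, open on top, 6 mm walls, about 0.9 kg, loose. Origin: centre of its underside, z up. Square, 96 x 96 mm, 90 mm high, mouth 84 x 84 mm, x and y along its sides. Its own lid is home when the plate's underside rests on the rim, 90 mm above the origin.
- can_oblong: White stoneware canister, open on top, 6 mm walls, about 0.9 kg, loose. Origin: centre of its underside, z up. Oblong, 138 x 74 mm, x along the length, 76 mm high, mouth 126 x 62 mm. Its own lid is home when the plate's underside rests on the rim, 76 mm above the origin.
- trivet: Flat round cork trivet, 170 mm across, 8 mm thick, fixed and empty: a clear spot to lay a lid down. Origin: centre of its underside.
- white_mug: Plain cream mug standing among the canisters, 88 mm high, about 80 mm across and 111 mm with its handle; origin at the centre of its underside (handle included). A bystander, not to be moved.
- tea_mug: White mug with thin stripes standing at the back left, 94 mm high, about 82 mm across and 112 mm with its handle; origin at the centre of its underside (handle included). A bystander, not to be moved.

How it is judged:
By the outcome, as a careful person would: the job done as asked, in the order asked, and still so for the second after the job is handed in, with the robot touching nothing.
It also fails if it takes over 115 s, if anything falls off the work surface, if the arm or the gripper's body presses on something with over 40 N, if the wrist force passes 120 N, or if a joint passes its speed limit or range.

ROBOT

A 6-joint arm with a two-finger parallel gripper is mounted at the origin on a cart in front of the work surface, level with it; the furniture and walls round the work are solid. World frame = base frame: x ahead of the robot, y to its left, z up, the work surface at z = 0. Lengths are in m, angles in rad, forces in N, time in s.
With the tool pointing down it reaches from about 0.225 to 0.875 m from the base axis. Payload 3.4 kg.
Tool frame: the origin (TCP) lies at the very end of the fingers, on their centre line; the grasp point (between the pads) lies behind it (manip.grasp_offset is the z of the grasp point in the tool frame, in m); z points along the fingers, y is the line along which they close (so a half turn about z gives the same grasp; the last joint's range is limited). The gripper opens to 85 mm and grips with 20 to 120 N. Pads are 22 mm wide; open, the fingers measure 114 mm over their backs; the gripper's body (76 mm by 85 mm) begins 54 mm behind the grasp point. The pads swing forward as they close: fully open they stand 13 mm farther back than shut.
Start: joints at [-1.419, 0.276, 1.505, -0, 1.361, -0.121], TCP at [0.155, -0.554, 0.231] pointing down, gripper open.
Joint ranges: [-2.89, 2.89], [-0.75, 2.08], [0.22, 2.7], [-1.18, 4.32], [0.11, 2.71], [-2.7, 2.7]. Speed limits (rad/s): [2.57, 2.57, 3.14, 3.14, 3.14, 3.14].

INTERFACE

Orientations are given as a unit quaternion [w, x, y, z].
In Python, from rig import manip gives the robot as it stands.
- The arm moves only by the shell command python3 -m pendant 'ROWS' [FORCE]. ROWS is JSON, a list of rows, each an object of numbers: "dx", "dy", "dz": the shift along the tool's x, y, z in m; "rx", "ry", "rz": the turn, a rotation vector about the tool's x, y, z in degrees; "hand": the finger opening in m, from 0 to 0.0854. In form: [{"dx": .., "dy": .., "dz": .., "rx": .., "ry": .., "rz": .., "hand": ..}, ...]. A call has 1 to 12 rows; each row shifts and turns the commanded pose from where the row before left it, along the tool's axes as they then stand; what a row does not reach is not made up. A row lasts 1/12 s, in which the tool goes at most 41.7 mm and 7.16 degrees, less where a joint would pass 70% of its speed; a pose out of reach is approached as far as the arm can. A call is refused whole if a number of a shift passes 0.0417 or a number of a turn 7.16, either way. A call with a gripper value outside its range is refused whole. The fingers move at their own pace and stop on an object; FORCE is the grip in N (left out, the last holds). Time passes only in rows, so rows that do not move let the fingers close. It gives the time, the measured TCP pose, the force, the opening and the grip force at its end, in the units of the state.
- manip.get_state(): the state, without advancing time (a new reading comes with each control period).
- manip.get_image(name): name is "scene" or "top" or "wrist"; returns a dict with "frame" (400x640x3 uint8, red, green, blue), "fx", "fy", "cx", "cy" (pixels), "position" and "attitude" of the camera in the world; the wrist camera has in their place "mount" (4x4, takes a point from camera to tool coordinates, whose origin is the TCP and whose axes are the flange's). Camera axes: x right, y up, looking along -z (the intrinsics and any distortion apply to the point x, -y, -z); pixel columns grow to the right and rows downward; lengths in m; the calibration is good to about 2 mm. A picture is of the moment at which its call begins: read the wrist's pose just before it. There is no depth.
- manip.sign_off(): hands the job in; it is judged then, once.
The state is a dict: "clock": time; "qpos": joint angles; "qd": joint speeds; "effort": joint torques, N m; "position": TCP position; "ee_rot": TCP orientation; "contact_force": force on the tool from outside, world axes, zero at the start; "moment": the same for the moment, N m; "width": finger opening in m; "gripper_force": force on a finger pad.
Only numpy, scipy, OpenCV 4.12 (cv2) and the standard library are available. Lean on these libraries where they do the work, as an engineer would, in place of code of your own. Each camera call takes 0.05 s, during which the arm holds its last target. There are 200 camera calls.

## Working session

There is one attempt and no reset: what is moved stays moved. The work goes in short steps, Python scripts to look and compute and a shell command to move; the robot and the scene stay as the last step left them, time stands still between calls to the robot, and variables do not carry over. Pictures are saved under pics/ and viewed, at most 14 in all, crops included, and the job is handed in when it is done.

```bash
mkdir -p pics; ls; python3 - <<'E'
from rig import manip
import cv2
for n in ("scene","top"):
    d=manip.get_image(n); cv2.imwrite(f"pics/{n}0.png",d["frame"][:,:,::-1])
    print(n,{k:v for k,v in d.items() if k!="frame"})
print(manip.get_state(),manip.grasp_offset)
d=manip.get_image("wrist");print({k:v for k,v in d.items() if k!="frame"})
E
```

```text
pics
scene {'fx': 393.893446011563, 'fy': 393.893446011563, 'cx': 314.425749906958, 'cy': 206.36088567312007, 'position': array([ 0.42452883, -0.44770587,  0.90848966]), 'attitude': array([ 0.95379158,  0.26083094, -0.03264313, -0.14554475])}
top {'fx': 446.08065744610604, 'fy': 446.08065744610604, 'cx': 318.7783936843963, 'cy': 204.37957293755156, 'position': array([0.33567516, 0.00230733, 1.15048625]), 'attitude': array([-0.68962368, -0.0818726 ,  0.08068201,  0.71498704])}
{'clock': 0.1, 'qpos': array([-1.41904275e+00,  2.76488207e-01,  1.50598475e+00, -2.98794740e-05,
        1.36075611e+00, -1.20988717e-01]), 'qd': array([-0.000836  , -0.00161901, -0.00325813, -0.00183591, -0.00104357,
        0.00046765]), 'effort': array([ 2.52086938e-03, -4.17699623e+01, -2.46405333e+01, -1.72854775e-04,
        5.84670313e-03,  2.77819964e-06]), 'position': array([ 0.15480659, -0.55326543,  0.23055976]), 'ee_rot': array([-8.17882762e-04,  9.90715100e-01,  1.35951910e-01, -2.71925927e-05]), 'contact_force': array([-0.24786719,  0.02196464, -0.42786188]), 'moment': array([-0.05818036,  0.03583083,  0.00563741]), 'gripper_force': 0.0, 'width': 0.08533812275975845} -0.0187
{'fx': 340.82410304326186, 'fy': 340.82410304326186, 'cx': 316.19212614296595, 'cy': 203.03845119397135, 'mount': array([[-1.05969447e-03,  9.56064848e-01,  2.93153345e-01,
         7.29054281e-02],
       [ 9.99999413e-01,  9.46820050e-04,  5.26934070e-04,
         3.32094954e-04],
       [ 2.26219677e-04,  2.93153731e-01, -9.56065290e-01,
        -1.42071933e-01],
       [ 0.00000000e+00,  0.00000000e+00,  0.00000000e+00,
         1.00000000e+00]])}
```

View pics/scene0.png

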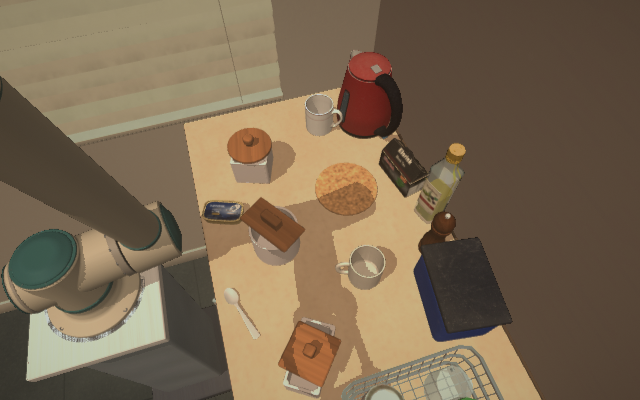

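View pics/top0.png

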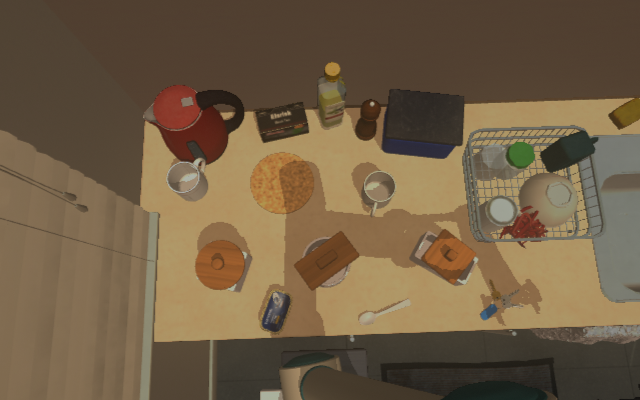

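The scene view shows the round lid on the square canister at (250,145), the oblong lid on the round one at (272,225) and the square lid on the oblong one at (310,353). In the top view the same lids are at (220,263), (327,260) and (448,253), with the trivet at (282,183).

```bash
cat > h.py <<'E'
import numpy as np, cv2
from scipy.spatial.transform import Rotation as R
from rig import manip
def rot(q): q=np.asarray(q); return R.from_quat(np.r_[q[1:],q[0]]).as_matrix()
def grab(n,save=None):
    s=manip.get_state(); d=manip.get_image(n)
    if n=="wrist":
        T=np.eye(4);T[:3,:3]=rot(s["ee_rot"]);T[:3,3]=s["position"];T=T@d["mount"]
        d["R"],d["p"]=T[:3,:3],T[:3,3]
    else: d["R"],d["p"]=rot(d["attitude"]),np.array(d["position"])
    if save: cv2.imwrite(f"pics/{save}.png",d["frame"][:,:,::-1])
    return d
def rays(d,uv):
    uv=np.atleast_2d(np.asarray(uv,float))
    c=np.c_[(uv[:,0]-d["cx"])/d["fx"],-(uv[:,1]-d["cy"])/d["fy"],-np.ones(len(uv))]
    return c@d["R"].T
def plane(d,uv,z):
    r=rays(d,uv); return d["p"]+r*((z-d["p"][2])/r[:,2])[:,None]
def proj(d,P):
    c=(np.atleast_2d(P)-d["p"])@d["R"]
    return np.c_[d["cx"]-d["fx"]*c[:,0]/c[:,2],d["cy"]+d["fy"]*c[:,1]/c[:,2]]
def blobs(d,lo,hi,amin=150,k=3):
    hsv=cv2.cvtColor(d["frame"],cv2.COLOR_RGB2HSV)
    m=cv2.inRange(hsv,np.array(lo),np.array(hi)); K=np.ones((k,k),np.uint8)
    m=cv2.morphologyEx(cv2.morphologyEx(m,cv2.MORPH_OPEN,K),cv2.MORPH_CLOSE,K)
    c,_=cv2.findContours(m,cv2.RETR_EXTERNAL,cv2.CHAIN_APPROX_NONE)
    return m,sorted([x[:,0] for x in c if cv2.contourArea(x)>amin],key=lambda x:-cv2.contourArea(x.reshape(-1,1,2)))
def rect(P):
    (c,s,a)=cv2.minAreaRect((P[:,:2]*1000).astype(np.float32)); 
    if s[0]<s[1]: s=s[::-1]; a+=90
    return np.round(c,1),np.round(s,1),round((a+90)%180-90,1)
def pose():
    s=manip.get_state();m=rot(s["ee_rot"]);return s["position"],np.degrees(np.arctan2(m[1,0],m[0,0])),s
E
python3 - <<'E'
from h import *
for n in("top","scene"):
    d=grab(n)
    hsv=cv2.cvtColor(d["frame"],cv2.COLOR_RGB2HSV)
    if n=="top":
        for u,v in((205,265),(310,270),(435,245),(282,183),(350,310),(430,330),(450,252),(468,270)):print((u,v),hsv[v,u],np.round(plane(d,(u,v),0)[0],3))
    m,b=blobs(d,(3,110,70),(14,255,225))
    for c in b:
        u=c.mean(0); 
        print(n,u.round(),len(c),[rect(plane(d,c,z)) for z in(.112,.122,.098)])
E
```

```text
(205, 265) [ 13 178 139] [0.456 0.297 0.   ]
(310, 270) [ 13 172 107] [0.434 0.028 0.   ]
(435, 245) [ 13 179 155] [ 0.486 -0.298  0.   ]
(282, 183) [ 14 164 135] [0.668 0.096 0.   ]
(350, 310) [ 20 108 174] [ 0.331 -0.069  0.   ]
(430, 330) [ 20 108 173] [ 0.275 -0.265  0.   ]
(450, 252) [ 13 177 138] [ 0.467 -0.334  0.   ]
(468, 270) [14 87 94] [ 0.419 -0.376  0.   ]
top [189. 126.] 263 [(array([798.4, 320.5]), array([236.3, 150.3]), 40.1), (array([794. , 317.5]), array([234. , 148.9]), 40.1), (array([804.7, 324.8]), array([239.5, 152.3]), 40.1)]
top [220. 264.] 139 [(array([445.3, 234.1]), array([113.8, 111.8]), 0.2), (array([444.2, 231.8]), array([112.7, 110.7]), 0.2), (array([446.7, 237.2]), array([115.3, 113.3]), 0.2)]
top [326. 260.] 148 [(array([446.3, -13.1]), array([138.4,  75.5]), -56.2), (array([445.3, -12.9]), array([137.1,  74.8]), -56.2), (array([447.8, -13.3]), array([140.3,  76.5]), -56.2)]
top [448. 256.] 126 [(array([ 445.3, -296.6]), array([95.8, 94.8]), 48.1), (array([ 444.3, -293.7]), array([94.9, 93.8]), 48.1), (array([ 446.8, -300.6]), array([97.1, 96. ]), 48.
[... 598 characters left out ...]
.7,  -9.7]), array([141.3,  75.5]), -55.9), (array([445.4, -15.2]), array([139.5,  74.5]), -55.9), (array([446.,  -2.]), array([143.7,  76.8]), -55.9)]
scene [349. 190.] 209 [(array([637.3,  12.9]), array([140.2, 115.2]), 4.2), (array([634.6,   7.1]), array([138.4, 113.8]), 4.2), (array([641.,  21.]), array([142.7, 117.3]), 4.2)]
scene [249. 145.] 112 [(array([445.2, 230.8]), array([115.7, 114.8]), 72.3), (array([444.9, 222.3]), array([114.3, 113.3]), 72.3), (array([445.5, 242.8]), array([117.8, 116.8]), 72.3)]
scene [445. 221.] 57 [(array([ 822.5, -124.1]), array([44.6, 40.5]), 62.8), (array([ 817.5, -128.2]), array([44. , 39.9]), 62.8), (array([ 829.5, -118.4]), array([45.4, 41.2]), 62.8)]
```

```bash
cat >> h.py <<'E'
def to(x,y,z,yaw=None):
    "total shift in tool axes (m) at present yaw, and rz (deg), min. number of rows"
    p,a,s=pose(); m=rot(s["ee_rot"]); e=m.T@(np.array([x,y,z])-p)
    rz=0 if yaw is None else -((yaw-a+180)%360-180)
    n=int(max(np.ceil(np.linalg.norm(e)/.0410),np.ceil(abs(rz)/7.1),1))
    print("now",p.round(4),"yaw",round(a,1),"q6",round(np.degrees(s["qpos"][5])),"F",s["contact_force"].round(1),"w",round(s["width"],4),"t",s["clock"]); print("go mm",(e*1000).round(1),"rz",round(rz,1),"rows",n,"per row",(e/n).round(4),round(rz/n,2))
E
python3 - <<'E'
from h import *
to(.445,.233,.20)
d=grab("top"); m,b=blobs(d,(8,140,90),(17,255,255))
for c in b:
    u=c.mean(0)
    if abs(u-[282,183]).max()<15: print(u,rect(plane(d,c,.008)))
E
```

```text
now [ 0.1549 -0.5535  0.2309] yaw 15.6 q6 -7 F [0.4 0.5 0.2] w 0.0856 t 0.25
go mm [ 491.3 -679.2   31.5] rz 0 rows 21 per row [ 0.0234 -0.0323  0.0015] 0.0
[280.53333333 183.80952381] (array([667.1,  95.5]), array([166. , 165.7]), -1.9)
```

```bash
python3 -m pendant '[{"dx":0.0234,"dy":-0.0323},{"dx":0.0234,"dy":-0.0323},{"dx":0.0234,"dy":-0.0323},{"dx":0.0234,"dy":-0.0323},{"dx":0.0234,"dy":-0.0323},{"dx":0.0234,"dy":-0.0323},{"dx":0.0234,"dy":-0.0323},{"dx":0.0234,"dy":-0.0323},{"dx":0.0234,"dy":-0.0323},{"dx":0.0234,"dy":-0.0323},{"dx":0.0234,"dy":-0.0323},{"dx":0.0234,"dy":-0.0323}]'
python3 -m pendant '[{"dx":0.0234,"dy":-0.0323},{"dx":0.0234,"dy":-0.0323},{"dx":0.0234,"dy":-0.0323},{"dx":0.0234,"dy":-0.0323},{"dx":0.0234,"dy":-0.0323},{"dx":0.0234,"dy":-0.0323},{"dx":0.0234,"dy":-0.0323},{"dx":0.0234,"dy":-0.0323},{"dx":0.0234,"dy":-0.0323},{},{}]'
python3 -c "
from h import *
to(.445,.233,.20);grab('wrist','w1')"
```

```text
now [ 0.1549 -0.5536  0.231 ] yaw 15.6 q6 -7 F [-0.3  0.2 -0.2] w 0.0856 t 0.3
go mm [ 491.3 -679.4   31.4] rz 0 rows 21 per row [ 0.0234 -0.0324  0.0015] 0.0invalid input
invalid input
```

View pics/w1.png

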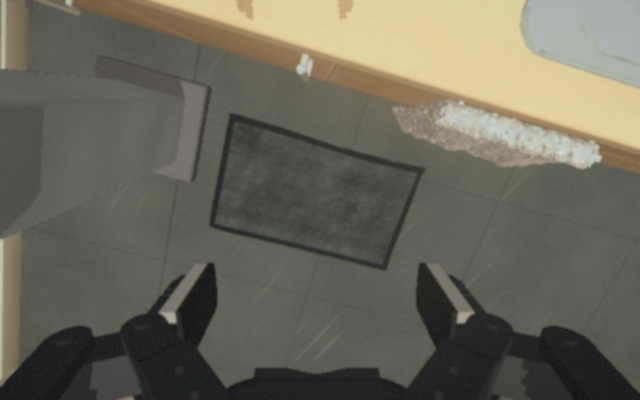

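The picture shows only the floor in front of the robot and the open fingers, at about (190,300) and (445,300). The arm did not move, probably because each row needs all its keys.

```bash
python3 -m pendant '[{"dx":0.0234,"dy":-0.0323,"dz":0,"rx":0,"ry":0,"rz":0,"hand":0.085}]'; python3 -m pendant '[{"dx":0.0234,"dy":-0.0323,"dz":0,"rx":0,"ry":0,"rz":0}]'
```

```text
clock: 0.43
position: [0.1672, -0.5224, 0.2306]
ee_rot: [0.003, 0.991, 0.134, -0.001]
contact_force: [1.7, -0.5, 0.4]
width: 0.085
gripper_force: 0.0invalid input
```

```bash
python3 -m pendant '[{"dx":0.0234,"dy":-0.0323,"dz":0,"rx":0,"ry":0,"rz":0,"hand":0.085},{"dx":0.0234,"dy":-0.0323,"dz":0,"rx":0,"ry":0,"rz":0,"hand":0.085},{"dx":0.0234,"dy":-0.0323,"dz":0,"rx":0,"ry":0,"rz":0,"hand":0.085},{"dx":0.0234,"dy":-0.0323,"dz":0,"rx":0,"ry":0,"rz":0,"hand":0.085},{"dx":0.0234,"dy":-0.0323,"dz":0,"rx":0,"ry":0,"rz":0,"hand":0.085},{"dx":0.0234,"dy":-0.0323,"dz":0,"rx":0,"ry":0,"rz":0,"hand":0.085},{"dx":0.0234,"dy":-0.0323,"dz":0,"rx":0,"ry":0,"rz":0,"hand":0.085},{"dx":0.0234,"dy":-0.0323,"dz":0,"rx":0,"ry":0,"rz":0,"hand":0.085},{"dx":0.0234,"dy":-0.0323,"dz":0,"rx":0,"ry":0,"rz":0,"hand":0.085},{"dx":0.0234,"dy":-0.0323,"dz":0,"rx":0,"ry":0,"rz":0,"hand":0.085},{"dx":0.0234,"dy":-0.0323,"dz":0,"rx":0,"ry":0,"rz":0,"hand":0.085},{"dx":0.0234,"dy":-0.0323,"dz":0,"rx":0,"ry":0,"rz":0,"hand":0.085}]'
python3 -m pendant '[{"dx":0.0234,"dy":-0.0323,"dz":0,"rx":0,"ry":0,"rz":0,"hand":0.085},{"dx":0.0234,"dy":-0.0323,"dz":0,"rx":0,"ry":0,"rz":0,"hand":0.085},{"dx":0.0234,"dy":-0.0323,"dz":0,"rx":0,"ry":0,"rz":0,"hand":0.085},{"dx":0.0234,"dy":-0.0323,"dz":0,"rx":0,"ry":0,"rz":0,"hand":0.085},{"dx":0.0234,"dy":-0.0323,"dz":0,"rx":0,"ry":0,"rz":0,"hand":0.085},{"dx":0.0234,"dy":-0.0323,"dz":0,"rx":0,"ry":0,"rz":0,"hand":0.085},{"dx":0.0234,"dy":-0.0323,"dz":0,"rx":0,"ry":0,"rz":0,"hand":0.085},{"dx":0,"dy":0,"dz":0,"rx":0,"ry":0,"rz":0,"hand":0.085}]'
python3 -c "
from h import *
to(.445,.233,.20);grab('wrist','w2')"
```

```text
clock: 1.43
position: [0.3349, -0.0656, 0.2317]
ee_rot: [0.0, 0.991, 0.136, 0.001]
contact_force: [0.6, 0.3, -0.0]
width: 0.0851
gripper_force: 0.0
clock: 2.1
position: [0.4342, 0.2009, 0.2312]
ee_rot: [-0.002, 0.99, 0.139, 0.002]
contact_force: [0.2, 0.7, -0.4]
width: 0.0852
gripper_force: 0.0
now [0.4342 0.2009 0.2312] yaw 15.9 q6 90 F [ 0.2  0.7 -0.4] w 0.0852 t 2.1
go mm [ 19.1 -27.8  31.4] rz 0 rows 2 per row [ 0.0096 -0.0139  0.0157] 0.0
```

View pics/w2.png

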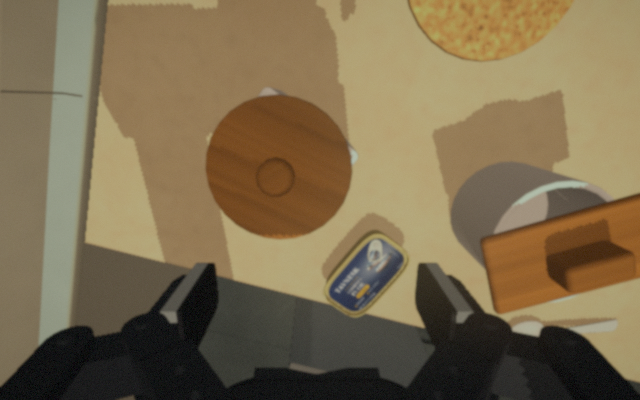

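The wrist view shows the round lid with its plate centred near (280,167) and knob at (276,177). The oblong lid is at the right edge.

```bash
python3 - <<'E'
from h import *
d=grab("wrist"); m,b=blobs(d,(3,110,70),(14,255,225),1000)
for c in b: print(c.mean(0).round(),rect(plane(d,c,.112)))
print(plane(d,(276,177),.140)); to(.445,.233,.125)
E
```

```text
[[0.4445693 0.2300268 0.14     ]]
now [0.4315 0.1955 0.2308] yaw 15.8 q6 90 F [ 0.1 -0.4 -0.8] w 0.0848 t 2.2
go mm [ 23.3 -32.4 105.8] rz 0 rows 3 per row [ 0.0078 -0.0108  0.0353] 0.0
```

```bash
python3 -m pendant '[{"dx":0.0115,"dy":-0.0155,"dz":0.02,"rx":0,"ry":0,"rz":0,"hand":0.07},{"dx":0.0115,"dy":-0.0155,"dz":0.025,"rx":0,"ry":0,"rz":0,"hand":0.07},{"dx":0,"dy":0,"dz":0.025,"rx":0,"ry":0,"rz":0,"hand":0.07},{"dx":0,"dy":0,"dz":0.02,"rx":0,"ry":0,"rz":0,"hand":0.07},{"dx":0,"dy":0,"dz":0.015,"rx":0,"ry":0,"rz":0,"hand":0.07},{"dx":0,"dy":0,"dz":0.01,"rx":0,"ry":0,"rz":0,"hand":0.07},{"dx":0,"dy":0,"dz":0,"rx":0,"ry":0,"rz":0,"hand":0.07},{"dx":0,"dy":0,"dz":0,"rx":0,"ry":0,"rz":0,"hand":0.07}]'
python3 -c "
from h import *
to(.445,.232,.115)"
```

```text
clock: 2.87
position: [0.4453, 0.2295, 0.1165]
ee_rot: [0.0, 0.991, 0.135, -0.0]
contact_force: [-0.2, -0.6, 1.0]
width: 0.07
gripper_force: 0.0
now [0.4453 0.2295 0.1165] yaw 15.6 q6 94 F [-0.2 -0.6  1. ] w 0.07 t 2.8667
go mm [ 0.4 -2.5  1.5] rz 0 rows 1 per row [ 0.0004 -0.0025  0.0015] 0.0
```

```bash
python3 -m pendant '[{"dx":0,"dy":-0.0015,"dz":0,"rx":0,"ry":0,"rz":0,"hand":0.02},{"dx":0,"dy":0,"dz":0,"rx":0,"ry":0,"rz":0,"hand":0.02},{"dx":0,"dy":0,"dz":0,"rx":0,"ry":0,"rz":0,"hand":0.02},{"dx":0,"dy":0,"dz":0,"rx":0,"ry":0,"rz":0,"hand":0.02},{"dx":0,"dy":0,"dz":0,"rx":0,"ry":0,"rz":0,"hand":0.02},{"dx":0,"dy":0,"dz":0,"rx":0,"ry":0,"rz":0,"hand":0.02}]' 40
python3 -m pendant '[{"dx":0,"dy":0,"dz":-0.01,"rx":0,"ry":0,"rz":0,"hand":0.02},{"dx":0,"dy":0,"dz":-0.02,"rx":0,"ry":0,"rz":0,"hand":0.02},{"dx":0,"dy":0,"dz":-0.03,"rx":0,"ry":0,"rz":0,"hand":0.02},{"dx":0,"dy":0,"dz":-0.02,"rx":0,"ry":0,"rz":0,"hand":0.02},{"dx":0,"dy":0,"dz":0,"rx":0,"ry":0,"rz":0,"hand":0.02}]'
python3 - <<'E'
from h import *
to(.667,.0955,.08);d=grab('wrist','w3');grab('top','t3')
hsv=cv2.cvtColor(d["frame"],cv2.COLOR_RGB2HSV); print(hsv[150,300],hsv[220,250])
E
```

```text
clock: 3.37
position: [0.4455, 0.2323, 0.1174]
ee_rot: [-0.0, 0.991, 0.136, 0.001]
contact_force: [-0.7, -0.2, 6.6]
width: 0.0258
gripper_force: 39.2
clock: 3.78
position: [0.4477, 0.2329, 0.2008]
ee_rot: [-0.001, 0.991, 0.136, 0.004]
contact_force: [0.8, 0.5, -0.7]
width: 0.0261
gripper_force: 39.7
now [0.4477 0.2329 0.2008] yaw 15.6 q6 94 F [ 0.8  0.5 -0.7] w 0.0261 t 3.7833
go mm [173.1 191.4 122.4] rz 0 rows 7 per row [0.0247 0.0273 0.0175] 0.0
[ 14 174 119] [ 15 177 131]
```

View pics/w3.png

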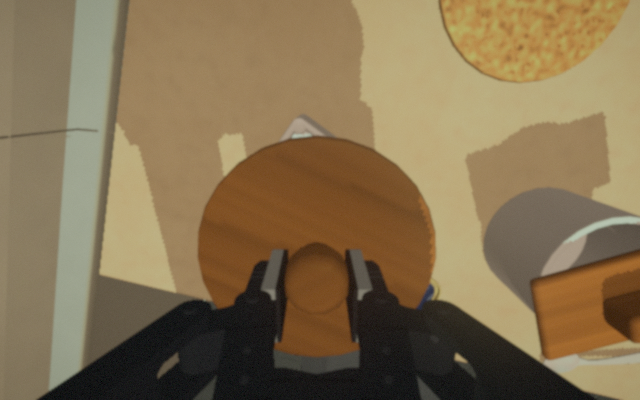

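The round lid is held by its knob, centred at (317,280) between the pads.

```bash
python3 -m pendant '[{"dx":0.01,"dy":0.01,"dz":0,"rx":0,"ry":0,"rz":0,"hand":0.02},{"dx":0.022,"dy":0.024,"dz":0,"rx":0,"ry":0,"rz":0,"hand":0.02},{"dx":0.026,"dy":0.029,"dz":0,"rx":0,"ry":0,"rz":0,"hand":0.02},{"dx":0.026,"dy":0.029,"dz":0,"rx":0,"ry":0,"rz":0,"hand":0.02},{"dx":0.026,"dy":0.029,"dz":0,"rx":0,"ry":0,"rz":0,"hand":0.02},{"dx":0.026,"dy":0.029,"dz":0,"rx":0,"ry":0,"rz":0,"hand":0.02},{"dx":0.021,"dy":0.023,"dz":0.01,"rx":0,"ry":0,"rz":0,"hand":0.02},{"dx":0.011,"dy":0.012,"dz":0.02,"rx":0,"ry":0,"rz":0,"hand":0.02},{"dx":0.005,"dy":0.006,"dz":0.03,"rx":0,"ry":0,"rz":0,"hand":0.02},{"dx":0,"dy":0,"dz":0.03,"rx":0,"ry":0,"rz":0,"hand":0.02},{"dx":0,"dy":0,"dz":0.02,"rx":0,"ry":0,"rz":0,"hand":0.02},{"dx":0,"dy":0,"dz":0,"rx":0,"ry":0,"rz":0,"hand":0.02}]'
python3 -c "
from h import *
to(.667,.0955,.036)"
```

```text
clock: 4.88
position: [0.6585, 0.0931, 0.0783]
ee_rot: [-0.0, 0.991, 0.136, -0.007]
contact_force: [-1.9, -0.7, -1.0]
width: 0.026
gripper_force: 39.7
now [0.6585 0.0931 0.0783] yaw 15.6 q6 77 F [-1.9 -0.7 -1. ] w 0.026 t 4.8833
go mm [ 9.5  0.1 42.1] rz 0 rows 2 per row [0.0047 0.0001 0.0211] 0.0
```

```bash
python3 -m pendant '[{"dx":0.008,"dy":0,"dz":0.016,"rx":0,"ry":0,"rz":0,"hand":0.02},{"dx":0,"dy":0,"dz":0.012,"rx":0,"ry":0,"rz":0,"hand":0.02},{"dx":0,"dy":0,"dz":0.007,"rx":0,"ry":0,"rz":0,"hand":0.02},{"dx":0,"dy":0,"dz":0.004,"rx":0,"ry":0,"rz":0,"hand":0.02},{"dx":0,"dy":0,"dz":0.002,"rx":0,"ry":0,"rz":0,"hand":0.02},{"dx":0,"dy":0,"dz":0.001,"rx":0,"ry":0,"rz":0,"hand":0.02},{"dx":0,"dy":0,"dz":0,"rx":0,"ry":0,"rz":0,"hand":0.02}]'
```

```text
clock: 5.47
position: [0.671, 0.0968, 0.0449]
ee_rot: [0.0, 0.991, 0.136, 0.001]
contact_force: [-0.4, -0.3, -1.1]
width: 0.0257
gripper_force: 39.7
```

```bash
python3 -m pendant '[{"dx":0,"dy":0,"dz":0.003,"rx":0,"ry":0,"rz":0,"hand":0.02},{"dx":0,"dy":0,"dz":0.003,"rx":0,"ry":0,"rz":0,"hand":0.02},{"dx":0,"dy":0,"dz":0.0025,"rx":0,"ry":0,"rz":0,"hand":0.02},{"dx":0,"dy":0,"dz":0,"rx":0,"ry":0,"rz":0,"hand":0.02}]'
```

```text
clock: 5.8
position: [0.6707, 0.0967, 0.0357]
ee_rot: [0.0, 0.991, 0.136, 0.0]
contact_force: [0.2, 0.4, -0.7]
width: 0.0259
gripper_force: 39.7
```

```bash
python3 -m pendant '[{"dx":0,"dy":0,"dz":0.0015,"rx":0,"ry":0,"rz":0,"hand":0.02},{"dx":0,"dy":0,"dz":0,"rx":0,"ry":0,"rz":0,"hand":0.02}]'
python3 -c "
from h import *
to(.447,-.301,.20,48.1)"
```

```text
clock: 5.97
position: [0.6708, 0.0967, 0.0356]
ee_rot: [0.0, 0.991, 0.136, 0.0]
contact_force: [-1.7, 0.3, 5.6]
width: 0.0254
gripper_force: 40.2
now [0.6708 0.0967 0.0356] yaw 15.6 q6 77 F [-1.7  0.3  5.6] w 0.0254 t 5.9667
go mm [-322.6  322.7 -164.5] rz -32.5 rows 12 per row [-0.0269  0.0269 -0.0137] -2.71
```

```bash
python3 -m pendant '[{"dx":0,"dy":0,"dz":0,"rx":0,"ry":0,"rz":0,"hand":0.07},{"dx":0,"dy":0,"dz":0,"rx":0,"ry":0,"rz":0,"hand":0.07},{"dx":0,"dy":0,"dz":0,"rx":0,"ry":0,"rz":0,"hand":0.07},{"dx":0,"dy":0,"dz":-0.005,"rx":0,"ry":0,"rz":0,"hand":0.07},{"dx":0,"dy":0,"dz":-0.02,"rx":0,"ry":0,"rz":0,"hand":0.07},{"dx":0,"dy":0,"dz":-0.03,"rx":0,"ry":0,"rz":0,"hand":0.07},{"dx":0,"dy":0,"dz":-0.03,"rx":0,"ry":0,"rz":-5.5,"hand":0.07},{"dx":0,"dy":0,"dz":-0.03,"rx":0,"ry":0,"rz":-5.5,"hand":0.07},{"dx":0,"dy":0,"dz":-0.03,"rx":0,"ry":0,"rz":-5.5,"hand":0.07},{"dx":0,"dy":0,"dz":-0.02,"rx":0,"ry":0,"rz":-5.5,"hand":0.07},{"dx":0,"dy":0,"dz":-0.01,"rx":0,"ry":0,"rz":-5.5,"hand":0.07},{"dx":0,"dy":0,"dz":0,"rx":0,"ry":0,"rz":-5,"hand":0.07}]'
python3 -c "
from h import *
to(.447,-.301,.20,48.1)"
```

```text
clock: 6.97
position: [0.6725, 0.0968, 0.2136]
ee_rot: [0.001, 0.912, 0.41, 0.003]
contact_force: [0.6, 1.1, -0.8]
width: 0.0702
gripper_force: 0.0
now [0.6725 0.0968 0.2136] yaw 48.4 q6 44 F [ 0.6  1.1 -0.8] w 0.0702 t 6.9667
go mm [-447.3   95.4   11.9] rz 0.3 rows 12 per row [-0.0373  0.008   0.001 ] 0.02
```

```bash
python3 -m pendant '[{"dx":-0.034,"dy":0.0073,"dz":0,"rx":0,"ry":0,"rz":0,"hand":0.07},{"dx":-0.034,"dy":0.0073,"dz":0,"rx":0,"ry":0,"rz":0,"hand":0.07},{"dx":-0.034,"dy":0.0073,"dz":0,"rx":0,"ry":0,"rz":0,"hand":0.07},{"dx":-0.034,"dy":0.0073,"dz":0,"rx":0,"ry":0,"rz":0,"hand":0.07},{"dx":-0.034,"dy":0.0073,"dz":0,"rx":0,"ry":0,"rz":0,"hand":0.07},{"dx":-0.034,"dy":0.0073,"dz":0,"rx":0,"ry":0,"rz":0,"hand":0.07},{"dx":-0.034,"dy":0.0073,"dz":0,"rx":0,"ry":0,"rz":0,"hand":0.07},{"dx":-0.034,"dy":0.0073,"dz":0,"rx":0,"ry":0,"rz":0,"hand":0.07},{"dx":-0.034,"dy":0.0073,"dz":0,"rx":0,"ry":0,"rz":0,"hand":0.07},{"dx":-0.034,"dy":0.0073,"dz":0,"rx":0,"ry":0,"rz":0,"hand":0.07},{"dx":-0.034,"dy":0.0073,"dz":0,"rx":0,"ry":0,"rz":0,"hand":0.07},{"dx":0,"dy":0,"dz":0,"rx":0,"ry":0,"rz":0,"hand":0.07}]'
python3 - <<'E'
from h import *
to(.447,-.301,.20,48.1)
import numpy as np
a=grab("top")["frame"][140:340,150:360]; b=grab("wrist",'w4')["frame"]
a=cv2.resize(a,(630,600),interpolation=cv2.INTER_CUBIC)
cv2.imwrite("pics/t4.png",a[:,:,::-1])
E
```

```text
clock: 7.97
position: [0.4781, -0.2405, 0.2097]
ee_rot: [0.002, 0.914, 0.406, -0.002]
contact_force: [-0.8, 0.1, -0.3]
width: 0.0698
gripper_force: 0.0
now [ 0.4781 -0.2405  0.2097] yaw 47.8 q6 8 F [-0.8  0.1 -0.3] w 0.0698 t 7.9667
go mm [-65.7  17.6  10. ] rz -0.3 rows 2 per row [-0.0329  0.0088  0.005 ] -0.13
```

View pics/t4.png

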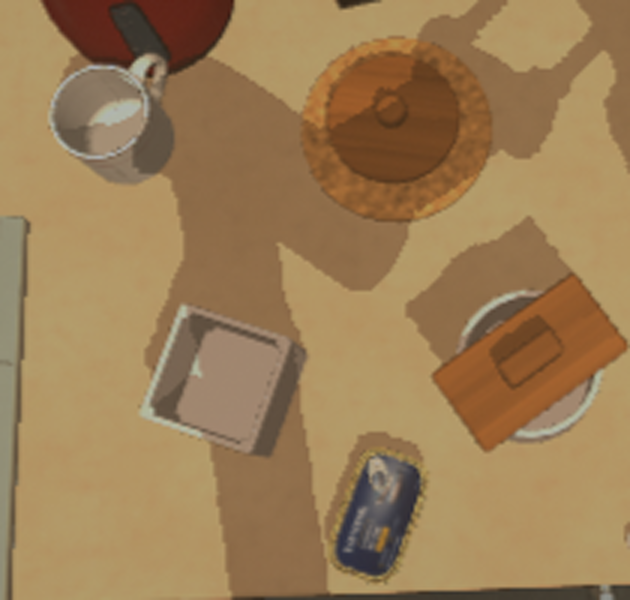

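View pics/w4.png

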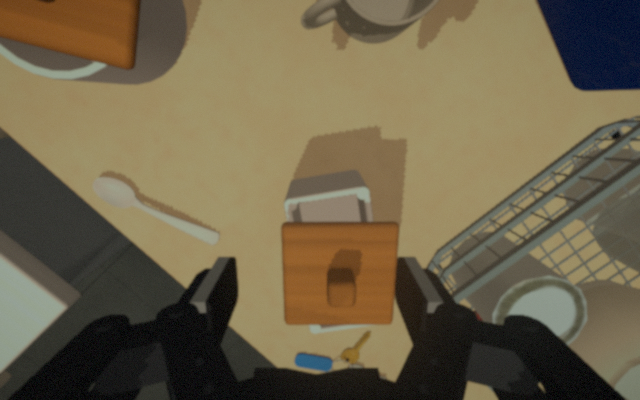

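Top crop: the square canister is open, with rim corners near (183,305), (287,343), (246,446) and (142,412), and the round lid lies on the trivet at (392,115). The wrist view has the square lid's plate spanning (282–398, 223–325), aligned with the tool, with its knob at (341,285).

```bash
python3 - <<'E'
from h import *
d=grab("wrist"); m,b=blobs(d,(3,110,70),(16,255,225),1000)
for c in b: print(c.mean(0).round(),rect(plane(d,c,.098)))
print(plane(d,[(341,270),(341,304),(341,287)],.126).round(4))
to(.447,-.301,.101,48.1)
t=grab("top"); q=np.array([(183,305),(287,343),(246,446),(142,412)])/3.+[150,140]
P=plane(t,q,.09); print(P.round(4),P.mean(0),np.linalg.norm(P-np.roll(P,-1,0),axis=1),np.degrees(np.arctan2(*(P[0]-P[1])[[1,0]])))
E
```

```text
[340. 274.] (array([ 448.1, -300.6]), array([96. , 94.2]), 47.9)
[73. 28.] (array([438. , -34.4]), array([91.2, 46.4]), -53.6)
[[ 0.4613 -0.2835  0.126 ]
 [ 0.4425 -0.3053  0.126 ]
 [ 0.4521 -0.2942  0.126 ]]
now [ 0.4809 -0.2354  0.2096] yaw 48.0 q6 8 F [-1.3  0.5  0.2] w 0.0701 t 8.1167
go mm [-71.5  18.6 108.5] rz -0.1 rows 4 per row [-0.0179  0.0046  0.0271] -0.01
[[0.5021 0.2612 0.09  ]
 [0.4687 0.178  0.09  ]
 [0.3894 0.2098 0.09  ]
 [0.4186 0.2917 0.09  ]] [0.44468819 0.23518962 0.09      ] [0.08969222 0.08548998 0.08697578 0.08898022] 68.11481010037225
```

```bash
python3 -m pendant '[{"dx":-0.025,"dy":0.0062,"dz":0.005,"rx":0,"ry":0,"rz":0,"hand":0.07},{"dx":-0.025,"dy":0.0062,"dz":0.01,"rx":0,"ry":0,"rz":0,"hand":0.07},{"dx":-0.0215,"dy":0.006,"dz":0.015,"rx":0,"ry":0,"rz":0,"hand":0.07},{"dx":0,"dy":0,"dz":0.022,"rx":0,"ry":0,"rz":0,"hand":0.07},{"dx":0,"dy":0,"dz":0.02,"rx":0,"ry":0,"rz":0,"hand":0.07},{"dx":0,"dy":0,"dz":0.015,"rx":0,"ry":0,"rz":0,"hand":0.07},{"dx":0,"dy":0,"dz":0.01,"rx":0,"ry":0,"rz":0,"hand":0.07},{"dx":0,"dy":0,"dz":0,"rx":0,"ry":0,"rz":0,"hand":0.07},{"dx":0,"dy":0,"dz":0,"rx":0,"ry":0,"rz":0,"hand":0.07}]'
python3 -c "
from h import *
to(.4477,-.301,.1015,48.1)"
```

```text
clock: 8.92
position: [0.4475, -0.3001, 0.1123]
ee_rot: [-0.0, 0.913, 0.408, -0.0]
contact_force: [0.2, 0.8, 0.3]
width: 0.0702
gripper_force: 0.0
now [ 0.4475 -0.3001  0.1123] yaw 48.2 q6 1 F [0.2 0.8 0.3] w 0.0702 t 8.9167
go mm [-0.6  0.7 10.8] rz 0.1 rows 1 per row [-0.0006  0.0007  0.0108] 0.12
```

```bash
python3 -m pendant '[{"dx":-0.0005,"dy":0.0007,"dz":0.006,"rx":0,"ry":0,"rz":0,"hand":0.07},{"dx":0,"dy":0,"dz":0.0045,"rx":0,"ry":0,"rz":0,"hand":0.07},{"dx":0,"dy":0,"dz":0,"rx":0,"ry":0,"rz":0,"hand":0.015},{"dx":0,"dy":0,"dz":0,"rx":0,"ry":0,"rz":0,"hand":0.015},{"dx":0,"dy":0,"dz":0,"rx":0,"ry":0,"rz":0,"hand":0.015},{"dx":0,"dy":0,"dz":0,"rx":0,"ry":0,"rz":0,"hand":0.015},{"dx":0,"dy":0,"dz":0,"rx":0,"ry":0,"rz":0,"hand":0.015},{"dx":0,"dy":0,"dz":0,"rx":0,"ry":0,"rz":0,"hand":0.015}]' 40
python3 -m pendant '[{"dx":0,"dy":0,"dz":-0.01,"rx":0,"ry":0,"rz":0,"hand":0.015},{"dx":0,"dy":0,"dz":-0.02,"rx":0,"ry":0,"rz":0,"hand":0.015},{"dx":0,"dy":0,"dz":-0.03,"rx":0,"ry":0,"rz":0,"hand":0.015},{"dx":0,"dy":0,"dz":-0.03,"rx":0,"ry":0,"rz":0,"hand":0.015},{"dx":0,"dy":0,"dz":-0.02,"rx":0,"ry":0,"rz":0,"hand":0.015},{"dx":0,"dy":0,"dz":-0.01,"rx":0,"ry":0,"rz":0,"hand":0.015},{"dx":0,"dy":0,"dz":0,"rx":0,"ry":0,"rz":0,"hand":0.015}]'
python3 - <<'E'
from h import *
to(.445,.233,.22,68)
t=grab("top");s=grab("scene");w=grab("wrist")
o=np.zeros((600,800,3),np.uint8)
z=lambda f,x,y,W,H,k:cv2.resize(f["frame"][y:y+H,x:x+W],(W*k,H*k),interpolation=cv2.INTER_CUBIC)
o[:300,:400]=z(t,190,235,80,60,5); o[:300,400:]=z(s,215,130,80,60,5)
o[300:,:400]=z(t,400,225,100,75,4); o[300:,400:]=z(w,160,130,320,240,1)[:,:].repeat(1,0)[:300][:240].copy() if 0 else cv2.resize(w["frame"],(400,300))
cv2.imwrite("pics/c5.png",o[:,:,::-1]); np.save("s5.npy",s["frame"]); np.save("t5.npy",t["frame"]); np.save("w5.npy",w["frame"])
E
```

```text
clock: 9.58
position: [0.4473, -0.302, 0.1023]
ee_rot: [0.001, 0.913, 0.408, 0.0]
contact_force: [0.2, -0.3, 3.4]
width: 0.0213
gripper_force: 39.5
clock: 10.17
position: [0.4481, -0.3026, 0.2246]
ee_rot: [0.002, 0.913, 0.408, 0.001]
contact_force: [-0.2, -0.4, -0.9]
width: 0.0213
gripper_force: 39.3
now [ 0.4481 -0.3026  0.2246] yaw 48.1 q6 0 F [-0.2 -0.4 -0.9] w 0.0213 t 10.1667
go mm [ 396.8 -359.8    2.6] rz -19.9 rows 14 per row [ 0.0283 -0.0257  0.0002] -1.42
```

View pics/c5.png

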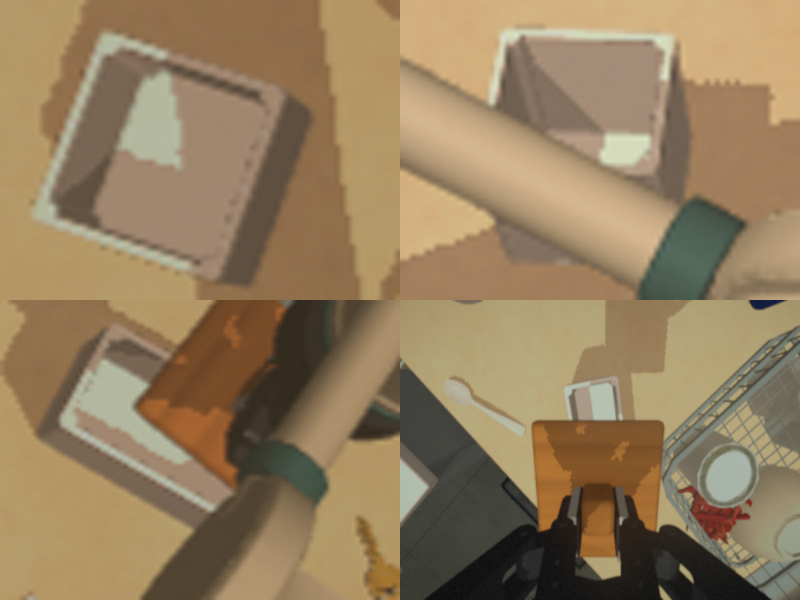

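The top crop shows the square canister's rim corners at (103,30), (287,93), (227,280) and (35,217). The oblong canister is partly hidden by the arm. The wrist view shows the square lid held level with its knob central.

```bash
python3 - <<'E'
from h import *
t=grab("top"); q=(np.array([(103,30),(287,93),(227,280),(35,217)])+.5)/5.-.5+[190,235]
P=plane(t,q,.09); print(P.round(4),P.mean(0),np.linalg.norm(P-np.roll(P,-1,0),axis=1))
print([np.degrees(np.arctan2(*(P[i]-P[j])[[1,0]])) for i,j in((0,1),(3,2),(0,3),(1,2))])
s=grab("scene"); q=(np.array([(101,30),(277,38)])+.5)/5.-.5+[215,130]; P=plane(s,q,.09);print(P,np.linalg.norm(P[0]-P[1]),np.degrees(np.arctan2(*(P[0]-P[1])[[1,0]])))
# lid in hand: plate top edge in the wrist view
p,a,st=pose(); d=grab("wrist"); m,b=blobs(d,(3,110,70),(17,255,255),3000)
c=b[0]; zp=p[2]-.0055; Q=plane(d,c,zp); m3=rot(st["ee_rot"]); L=(Q-p)@m3*1000
print("tool frame x range",L[:,0].min(),L[:,0].max(),"y",L[:,1].min(),L[:,1].max())
far=L[(L[:,0]>L[:,0].max()-2)]; print(np.polyfit(far[:,1],far[:,0],1))
E
```

```text
[[0.5048 0.2632 0.09  ]
 [0.4713 0.1748 0.09  ]
 [0.3847 0.2028 0.09  ]
 [0.4171 0.2934 0.09  ]] [0.44444995 0.23354638 0.09      ] [0.09450787 0.09102947 0.09629101 0.09279094]
[np.float64(69.24283047356109), np.float64(70.33400459459946), np.float64(-19.030309393749786), np.float64(-17.884606258756815)]
[[0.41584954 0.29325671 0.09      ]
 [0.50538289 0.25861745 0.09      ]] 0.09600051480651951 158.84921309169417
tool frame x range -48.08461550580901 47.84142110404909 y -48.16065838529985 46.10945105476493
[5.55856930e-04 4.69323349e+01]
```

```bash
python3 -m pendant '[{"dx":0,"dy":0,"dz":0,"rx":0,"ry":0,"rz":-4,"hand":0.015},{"dx":0,"dy":0,"dz":0,"rx":0,"ry":0,"rz":-6,"hand":0.015},{"dx":0,"dy":0,"dz":0,"rx":0,"ry":0,"rz":-6,"hand":0.015},{"dx":0,"dy":0,"dz":0,"rx":0,"ry":0,"rz":-5.8,"hand":0.015},{"dx":0.015,"dy":-0.0056,"dz":0,"rx":0,"ry":0,"rz":0,"hand":0.015},{"dx":0.03,"dy":-0.0112,"dz":0,"rx":0,"ry":0,"rz":0,"hand":0.015},{"dx":0.03,"dy":-0.0112,"dz":0,"rx":0,"ry":0,"rz":0,"hand":0.015},{"dx":0.03,"dy":-0.0112,"dz":0,"rx":0,"ry":0,"rz":0,"hand":0.015},{"dx":0.03,"dy":-0.0112,"dz":0,"rx":0,"ry":0,"rz":0,"hand":0.015},{"dx":0.03,"dy":-0.0112,"dz":0,"rx":0,"ry":0,"rz":0,"hand":0.015},{"dx":0.03,"dy":-0.0112,"dz":0,"rx":0,"ry":0,"rz":0,"hand":0.015},{"dx":0.03,"dy":-0.0112,"dz":0,"rx":0,"ry":0,"rz":0,"hand":0.015}]'
python3 -m pendant '[{"dx":0.03,"dy":-0.0112,"dz":0,"rx":0,"ry":0,"rz":0,"hand":0.015},{"dx":0.03,"dy":-0.0112,"dz":0,"rx":0,"ry":0,"rz":0,"hand":0.015},{"dx":0.03,"dy":-0.0112,"dz":0,"rx":0,"ry":0,"rz":0,"hand":0.015},{"dx":0.03,"dy":-0.0112,"dz":0,"rx":0,"ry":0,"rz":0,"hand":0.015},{"dx":0.03,"dy":-0.0112,"dz":0,"rx":0,"ry":0,"rz":0,"hand":0.015},{"dx":0.03,"dy":-0.0112,"dz":0,"rx":0,"ry":0,"rz":0,"hand":0.015},{"dx":0.03,"dy":-0.0112,"dz":0,"rx":0,"ry":0,"rz":0,"hand":0.015},{"dx":0.03,"dy":-0.0112,"dz":0,"rx":0,"ry":0,"rz":0,"hand":0.015},{"dx":0.02,"dy":-0.0074,"dz":0,"rx":0,"ry":0,"rz":0,"hand":0.015},{"dx":0,"dy":0,"dz":0,"rx":0,"ry":0,"rz":0,"hand":0.015},{"dx":0,"dy":0,"dz":0,"rx":0,"ry":0,"rz":0,"hand":0.015}]'
python3 - <<'E'
from h import *
to(.444,.2325,.14,69.9)
E
```

```text
clock: 11.47
position: [0.4441, -0.0591, 0.2211]
ee_rot: [-0.001, 0.82, 0.572, -0.0]
contact_force: [0.3, -0.0, -1.4]
width: 0.0215
gripper_force: 39.3
clock: 12.38
position: [0.4422, 0.217, 0.2209]
ee_rot: [-0.0, 0.819, 0.574, -0.001]
contact_force: [-0.2, 0.1, -1.0]
width: 0.0211
gripper_force: 39.4
now [0.4422 0.217  0.2209] yaw 70.0 q6 38 F [-0.2  0.1 -1. ] w 0.0211 t 12.3833
go mm [15.3 -3.4 80.9] rz 0.1 rows 3 per row [ 0.0051 -0.0011  0.027 ] 0.04
```

```bash
python3 -m pendant '[{"dx":0.010,"dy":-0.002,"dz":0.01,"rx":0,"ry":0,"rz":0,"hand":0.015},{"dx":0.0053,"dy":-0.0014,"dz":0.02,"rx":0,"ry":0,"rz":0,"hand":0.015},{"dx":0,"dy":0,"dz":0.025,"rx":0,"ry":0,"rz":0,"hand":0.015},{"dx":0,"dy":0,"dz":0.02,"rx":0,"ry":0,"rz":0,"hand":0.015},{"dx":0,"dy":0,"dz":0.015,"rx":0,"ry":0,"rz":0,"hand":0.015},{"dx":0,"dy":0,"dz":0,"rx":0,"ry":0,"rz":0,"hand":0.015},{"dx":0,"dy":0,"dz":0,"rx":0,"ry":0,"rz":0,"hand":0.015}]'
python3 - <<'E'
from h import *
to(.444,.2325,.1163,69.9)
t=grab("top");s=grab("scene");w=grab("wrist")
o=np.zeros((600,800,3),np.uint8)
z=lambda f,x,y,W,H,k:cv2.resize(f["frame"][y:y+H,x:x+W],(W*k,H*k),interpolation=cv2.INTER_CUBIC)
o[:300,:400]=z(t,400,220,80,60,5); o[:300,400:]=z(s,260,305,100,75,4)
o[300:,:400]=cv2.resize(w["frame"],(400,300)); o[300:,400:]=z(s,215,110,80,60,5)
cv2.imwrite("pics/c6.png",o[:,:,::-1])
E
```

```text
clock: 12.97
position: [0.4448, 0.2307, 0.1307]
ee_rot: [-0.0, 0.82, 0.572, -0.001]
contact_force: [0.4, 0.2, -0.8]
width: 0.0214
gripper_force: 39.3
now [0.4448 0.2307 0.1307] yaw 69.8 q6 40 F [ 0.4  0.2 -0.8] w 0.0214 t 12.9667
go mm [ 1.4 -1.3 14.4] rz -0.1 rows 1 per row [ 0.0014 -0.0013  0.0144] -0.08
```

View pics/c6.png

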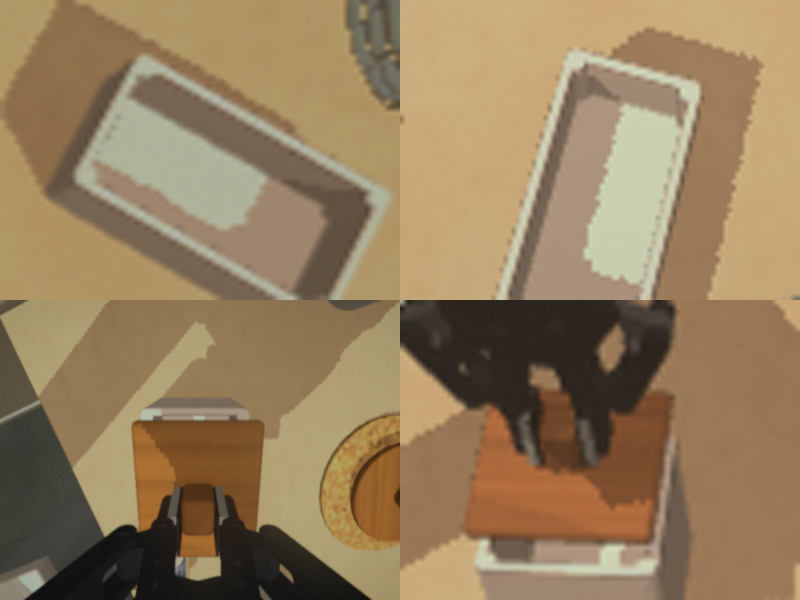

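The top crop gives the oblong canister's corners A (138,55), B (388,190) and D (78,182). The scene crop gives (168,50) and (300,88). In the wrist view, the square canister's far rim shows beyond the held lid at about (224,144)–(397,147).

```bash
python3 - <<'E'
from h import *
p,a,st=pose(); d=grab("wrist"); m3=rot(st["ee_rot"])
hsv=cv2.cvtColor(d["frame"],cv2.COLOR_RGB2HSV)
f=d["frame"].astype(int)
rimmask=((hsv[:,:,1]<75)&(hsv[:,:,2]>110)).astype(np.uint8)
rimmask[:, :200]=0; rimmask[:,420:]=0; rimmask[:120]=0; rimmask[165:]=0
ys,xs=np.nonzero(rimmask); print(xs.min(),xs.max())
for u in range(230,395,20):
    c=ys[xs==u]; 
    if len(c): print(u,c.min(),c.max(),((plane(d,(u,c.min()),.09)-p)@m3*1000).round(1)[0][:2])
print("ends",((plane(d,[(224,144),(397,147)],.09)-p)@m3*1000).round(1))
m,b=blobs(d,(3,110,70),(17,255,255),3000)
L=(plane(d,b[0],p[2]-.0043)-p)@m3*1000
print("lid x",L[:,0].max(),"y",L[:,1].min(),L[:,1].max())
t=grab("top");q=(np.array([(138,55),(388,190),(78,182)])+.5)/5.-.5+[400,220];P=plane(t,q,.076)
ang=lambda v:np.degrees(np.arctan2(v[1],v[0]))
print(P.round(4),"c",(P[1]+P[2])[:2]/2,np.linalg.norm(P[0]-P[1]),np.linalg.norm(P[0]-P[2]),ang(P[0]-P[1]),ang(P[0]-P[2]))
s=grab("scene");q=(np.array([(168,48),(301,86)])+.5)/4.-.5+[260,305];P=plane(s,q,.076);print(P,np.linalg.norm(P[0]-P[1]),ang(P[0]-P[1]))
for n,dd in(("t",t),("s",s)):
    h=cv2.cvtColor(dd["frame"],cv2.COLOR_RGB2HSV); pt=proj(dd,[.445,-.3,.076])[0].astype(int); mm=((h[:,:,1]<95)).astype(np.uint8)
    x0,y0=pt-45; w=mm[y0:y0+90,x0:x0+90]; c,_=cv2.findContours(np.ascontiguousarray(w),cv2.RETR_EXTERNAL,cv2.CHAIN_APPROX_NONE); c=max(c,key=cv2.contourArea)[:,0]+[x0,y0]; print(n,rect(plane(dd,c,.076)))
E
```

```text
223 398
230 145 160 [ 49.5 -47.8]
250 135 155 [ 54.8 -36.7]
270 131 159 [ 56.9 -26. ]
290 131 159 [ 56.9 -15.3]
310 132 160 [56.4 -4.6]
330 131 159 [56.9  6. ]
350 131 159 [56.9 16.7]
370 133 154 [55.8 27.4]
390 144 159 [50.  38.4]
ends [[ 50.1 -51.   42.8]
 [ 48.3  42.3  43. ]]
lid x 48.813263548989376 y -48.436959139851545 45.81640514656037
[[ 0.5124 -0.2621  0.076 ]
 [ 0.4425 -0.376   0.076 ]
 [ 0.4517 -0.2277  0.076 ]] c [ 0.44709144 -0.30184286] 0.13361779526742076 0.06978122257606263 58.45799402748146 -29.565004746146215
[[ 0.45289725 -0.22562669  0.076     ]
 [ 0.51342175 -0.26514215  0.076     ]] 0.07228199473395037 146.8601322022233
t (array([ 442.9, -295.2]), array([145.7,  88.3]), 57.4)
s (array([ 441.2, -303.4]), array([148.3,  86. ]), 57.5)
```

```bash
python3 -m pendant '[{"dx":0.0008,"dy":-0.0025,"dz":0.003,"rx":0,"ry":0,"rz":0,"hand":0.015},{"dx":0,"dy":0,"dz":0.004,"rx":0,"ry":0,"rz":0,"hand":0.015},{"dx":0,"dy":0,"dz":0.004,"rx":0,"ry":0,"rz":0,"hand":0.015},{"dx":0,"dy":0,"dz":0.003,"rx":0,"ry":0,"rz":0,"hand":0.015},{"dx":0,"dy":0,"dz":0.002,"rx":0,"ry":0,"rz":0,"hand":0.015},{"dx":0,"dy":0,"dz":0.002,"rx":0,"ry":0,"rz":0,"hand":0.015},{"dx":0,"dy":0,"dz":0,"rx":0,"ry":0,"rz":0,"hand":0.015}]'; python3 -m pendant '[{"dx":0,"dy":0,"dz":0.002,"rx":0,"ry":0,"rz":0,"hand":0.015},{"dx":0,"dy":0,"dz":0,"rx":0,"ry":0,"rz":0,"hand":0.015}]'
```

```text
clock: 13.85
position: [0.4443, 0.2338, 0.1137]
ee_rot: [-0.0, 0.82, 0.573, 0.001]
contact_force: [1.4, 1.3, -1.5]
width: 0.0214
gripper_force: 39.4
clock: 14.02
position: [0.4443, 0.234, 0.1117]
ee_rot: [-0.0, 0.82, 0.573, 0.001]
contact_force: [2.2, 2.9, -2.8]
width: 0.0214
gripper_force: 39.3
```

```bash
python3 -m pendant '[{"dx":0.0007,"dy":0.0002,"dz":0.0025,"rx":0,"ry":0,"rz":0,"hand":0.015},{"dx":0.0005,"dy":0.0002,"dz":0.0025,"rx":0,"ry":0,"rz":0,"hand":0.015},{"dx":0,"dy":0,"dz":0.0015,"rx":0,"ry":0,"rz":0,"hand":0.015},{"dx":0,"dy":0,"dz":0,"rx":0,"ry":0,"rz":0,"hand":0.015}]'; python3 -m pendant '[{"dx":0,"dy":0,"dz":0.001,"rx":0,"ry":0,"rz":0,"hand":0.015},{"dx":0,"dy":0,"dz":0.001,"rx":0,"ry":0,"rz":0,"hand":0.015},{"dx":0,"dy":0,"dz":0,"rx":0,"ry":0,"rz":0,"hand":0.015}]'
```

```text
clock: 14.35
position: [0.4444, 0.234, 0.1046]
ee_rot: [0.0, 0.82, 0.573, -0.0]
contact_force: [2.6, 2.1, -3.1]
width: 0.0212
gripper_force: 39.3
clock: 14.6
position: [0.4444, 0.2341, 0.1042]
ee_rot: [0.0, 0.82, 0.573, 0.0]
contact_force: [0.2, 2.3, 5.0]
width: 0.021
gripper_force: 40.5
```

```bash
python3 -m pendant '[{"dx":0,"dy":0,"dz":0,"rx":0,"ry":0,"rz":0,"hand":0.07},{"dx":0,"dy":0,"dz":0,"rx":0,"ry":0,"rz":0,"hand":0.07},{"dx":0,"dy":0,"dz":-0.003,"rx":0,"ry":0,"rz":0,"hand":0.07},{"dx":0,"dy":0,"dz":-0.015,"rx":0,"ry":0,"rz":0,"hand":0.07},{"dx":0,"dy":0,"dz":-0.025,"rx":0,"ry":0,"rz":-6,"hand":0.07},{"dx":0,"dy":0,"dz":-0.025,"rx":0,"ry":0,"rz":-7,"hand":0.07},{"dx":0,"dy":0,"dz":-0.025,"rx":0,"ry":0,"rz":-7,"hand":0.07},{"dx":0,"dy":0,"dz":-0.02,"rx":0,"ry":0,"rz":-7,"hand":0.07},{"dx":0,"dy":0,"dz":-0.01,"rx":0,"ry":0,"rz":-7,"hand":0.07},{"dx":0,"dy":0,"dz":0,"rx":0,"ry":0,"rz":-7,"hand":0.07},{"dx":0,"dy":0,"dz":0,"rx":0,"ry":0,"rz":-7,"hand":0.07},{"dx":0,"dy":0,"dz":0,"rx":0,"ry":0,"rz":-6.2,"hand":0.07}]'
python3 -c "
from h import *
to(.4455,-.0135,.21,124)"
```

```text
clock: 15.6
position: [0.4438, 0.2337, 0.2265]
ee_rot: [-0.0, 0.466, 0.885, -0.0]
contact_force: [-0.1, 0.2, 0.4]
width: 0.0701
gripper_force: 0.0
now [0.4438 0.2337 0.2265] yaw 124.5 q6 -15 F [-0.1  0.2  0.4] w 0.0701 t 15.6
go mm [-204.8 -138.4   16.7] rz 0.5 rows 7 per row [-0.0293 -0.0198  0.0024] 0.07
```

```bash
python3 -m pendant '[{"dx":-0.0228,"dy":-0.0154,"dz":0,"rx":0,"ry":0,"rz":0,"hand":0.07},{"dx":-0.0228,"dy":-0.0154,"dz":0,"rx":0,"ry":0,"rz":0,"hand":0.07},{"dx":-0.0228,"dy":-0.0154,"dz":0,"rx":0,"ry":0,"rz":0,"hand":0.07},{"dx":-0.0228,"dy":-0.0154,"dz":0,"rx":0,"ry":0,"rz":0,"hand":0.07},{"dx":-0.0228,"dy":-0.0154,"dz":0,"rx":0,"ry":0,"rz":0,"hand":0.07},{"dx":-0.0228,"dy":-0.0154,"dz":0,"rx":0,"ry":0,"rz":0,"hand":0.07},{"dx":-0.0228,"dy":-0.0154,"dz":0,"rx":0,"ry":0,"rz":0,"hand":0.07},{"dx":-0.0228,"dy":-0.0154,"dz":0,"rx":0,"ry":0,"rz":0,"hand":0.07},{"dx":-0.0228,"dy":-0.0154,"dz":0,"rx":0,"ry":0,"rz":0,"hand":0.07},{"dx":0,"dy":0,"dz":0,"rx":0,"ry":0,"rz":0.4,"hand":0.07},{"dx":0,"dy":0,"dz":0,"rx":0,"ry":0,"rz":0,"hand":0.07}]'
python3 - <<'E'
from h import *
d=grab("wrist"); m,b=blobs(d,(3,110,70),(16,255,225),1000)
for c in b: print(c.mean(0).round(),rect(plane(d,c,.122)))
to(.4455,-.0135,.1265,124)
t=grab("top"); m,b=blobs(t,(3,110,70),(17,255,225),600)
for c in b:
    u=c.mean(0); 
    if abs(u-[220,263]).max()<15: print(u,rect(plane(t,c,.100)))
E
```

```text
clock: 16.52
position: [0.4441, -0.0145, 0.2261]
ee_rot: [-0.001, 0.473, 0.881, -0.0]
contact_force: [-0.5, 0.9, 0.3]
width: 0.0698
gripper_force: 0.0
[319. 192.] (array([443.4, -12.9]), array([134.5,  73.3]), -56.4)
[561. 178.] (array([595.4,  88. ]), array([94.5, 89.2]), 89.9)
now [ 0.4441 -0.0136  0.2261] yaw 123.6 q6 -44 F [ 0.3  1.4 -0.7] w 0.0697 t 16.5667
go mm [-0.8  1.2 99.6] rz -0.4 rows 3 per row [-0.0003  0.0004  0.0332] -0.12
```

```bash
python3 -m pendant '[{"dx":-0.0005,"dy":0.0007,"dz":0.015,"rx":0,"ry":0,"rz":0,"hand":0.07},{"dx":0,"dy":0,"dz":0.025,"rx":0,"ry":0,"rz":0,"hand":0.07},{"dx":0,"dy":0,"dz":0.025,"rx":0,"ry":0,"rz":0,"hand":0.07},{"dx":0,"dy":0,"dz":0.02,"rx":0,"ry":0,"rz":0,"hand":0.07},{"dx":0,"dy":0,"dz":0.01,"rx":0,"ry":0,"rz":0,"hand":0.07},{"dx":0,"dy":0,"dz":0,"rx":0,"ry":0,"rz":0,"hand":0.07},{"dx":0,"dy":0,"dz":0,"rx":0,"ry":0,"rz":0,"hand":0.07}]'
```

```text
clock: 17.2
position: [0.4452, -0.0124, 0.1311]
ee_rot: [-0.001, 0.471, 0.882, -0.0]
contact_force: [0.9, -0.5, -1.0]
width: 0.0698
gripper_force: 0.0
```

```bash
python3 -m pendant '[{"dx":0,"dy":0,"dz":0.0045,"rx":0,"ry":0,"rz":0,"hand":0.07},{"dx":0,"dy":0,"dz":0,"rx":0,"ry":0,"rz":0,"hand":0.015},{"dx":0,"dy":0,"dz":0,"rx":0,"ry":0,"rz":0,"hand":0.015},{"dx":0,"dy":0,"dz":0,"rx":0,"ry":0,"rz":0,"hand":0.015},{"dx":0,"dy":0,"dz":0,"rx":0,"ry":0,"rz":0,"hand":0.015},{"dx":0,"dy":0,"dz":0,"rx":0,"ry":0,"rz":0,"hand":0.015},{"dx":0,"dy":0,"dz":0,"rx":0,"ry":0,"rz":0,"hand":0.015}]' 40
python3 -m pendant '[{"dx":0,"dy":0,"dz":-0.01,"rx":0,"ry":0,"rz":0,"hand":0.015},{"dx":0,"dy":0,"dz":-0.02,"rx":0,"ry":0,"rz":0,"hand":0.015},{"dx":0,"dy":0,"dz":-0.03,"rx":0,"ry":0,"rz":0,"hand":0.015},{"dx":0,"dy":0,"dz":-0.03,"rx":0,"ry":0,"rz":0,"hand":0.015},{"dx":0,"dy":0,"dz":-0.01,"rx":0,"ry":0,"rz":5,"hand":0.015},{"dx":0,"dy":0,"dz":0,"rx":0,"ry":0,"rz":7,"hand":0.015},{"dx":0,"dy":0,"dz":0,"rx":0,"ry":0,"rz":7,"hand":0.015},{"dx":0,"dy":0,"dz":0,"rx":0,"ry":0,"rz":7,"hand":0.015},{"dx":0,"dy":0,"dz":0,"rx":0,"ry":0,"rz":7,"hand":0.015},{"dx":0,"dy":0,"dz":0,"rx":0,"ry":0,"rz":7,"hand":0.015},{"dx":0,"dy":0,"dz":0,"rx":0,"ry":0,"rz":7,"hand":0.015},{"dx":0,"dy":0,"dz":0,"rx":0,"ry":0,"rz":7,"hand":0.015}]'
python3 -m pendant '[{"dx":0,"dy":0,"dz":0,"rx":0,"ry":0,"rz":7,"hand":0.015},{"dx":0,"dy":0,"dz":0,"rx":0,"ry":0,"rz":5,"hand":0.015},{"dx":0,"dy":0,"dz":0,"rx":0,"ry":0,"rz":0,"hand":0.015}]'
python3 - <<'E'
from h import *
to(.4466,-.3027,.21,57.5)
p,a,st=pose(); d=grab("wrist"); m3=rot(st["ee_rot"]); m,b=blobs(d,(3,110,70),(17,255,255),3000)
L=(plane(d,b[0],p[2]-.0045)-p)@m3*1000
print("lid x",L[:,0].max(),"y",L[:,1].min(),L[:,1].max()); F=L[L[:,0]>L[:,0].max()-3]; F=F[abs(F[:,1])<30]; print(np.polyfit(F[:,1],F[:,0],1))
E
```

```text
clock: 17.78
position: [0.4459, -0.0136, 0.1274]
ee_rot: [0.001, 0.472, 0.882, 0.0]
contact_force: [-0.5, 1.3, 3.7]
width: 0.0213
gripper_force: 40.4
clock: 18.78
position: [0.4451, -0.0136, 0.2263]
ee_rot: [-0.0, 0.822, 0.569, -0.0]
contact_force: [0.3, -0.6, -1.6]
width: 0.0214
gripper_force: 39.7
clock: 19.03
position: [0.4451, -0.0136, 0.2263]
ee_rot: [-0.0, 0.876, 0.482, -0.0]
contact_force: [0.8, -0.5, -2.2]
width: 0.0213
gripper_force: 39.7
now [ 0.4451 -0.0136  0.2263] yaw 57.6 q6 22 F [ 0.8 -0.5 -2.2] w 0.0213 t 19.0333
go mm [-243.4  156.    16.3] rz 0.1 rows 8 per row [-0.0304  0.0195  0.002 ] 0.02
lid x 68.62550077786115 y -36.498797885808415 34.68056893005859
[1.27322837e-02 6.80653262e+01]
```

```bash
python3 -m pendant '[{"dx":-0.0127,"dy":0.0081,"dz":0,"rx":0,"ry":0,"rz":0,"hand":0.015},{"dx":-0.0257,"dy":0.0165,"dz":0,"rx":0,"ry":0,"rz":0,"hand":0.015},{"dx":-0.0257,"dy":0.0165,"dz":0,"rx":0,"ry":0,"rz":0,"hand":0.015},{"dx":-0.0257,"dy":0.0165,"dz":0,"rx":0,"ry":0,"rz":0,"hand":0.015},{"dx":-0.0257,"dy":0.0165,"dz":0,"rx":0,"ry":0,"rz":0,"hand":0.015},{"dx":-0.0257,"dy":0.0165,"dz":0,"rx":0,"ry":0,"rz":0,"hand":0.015},{"dx":-0.0257,"dy":0.0165,"dz":0,"rx":0,"ry":0,"rz":0,"hand":0.015},{"dx":-0.0257,"dy":0.0165,"dz":0,"rx":0,"ry":0,"rz":0,"hand":0.015},{"dx":-0.0257,"dy":0.0165,"dz":0,"rx":0,"ry":0,"rz":0,"hand":0.015},{"dx":-0.0257,"dy":0.0165,"dz":0.005,"rx":0,"ry":0,"rz":0,"hand":0.015},{"dx":0,"dy":0,"dz":0.015,"rx":0,"ry":0,"rz":0,"hand":0.015},{"dx":0,"dy":0,"dz":0.02,"rx":0,"ry":0,"rz":0,"hand":0.015}]'
python3 -c "
from h import *
to(.4466,-.3027,.118,57.5)"
```

```text
clock: 20.08
position: [0.4484, -0.3065, 0.1873]
ee_rot: [0.002, 0.876, 0.483, 0.0]
contact_force: [-0.2, -0.2, -1.5]
width: 0.0217
gripper_force: 39.7
now [ 0.4484 -0.3065  0.1873] yaw 57.7 q6 -9 F [-0.2 -0.2 -1.5] w 0.0217 t 20.0833
go mm [ 2.3 -3.8 69.3] rz 0.2 rows 2 per row [ 0.0011 -0.0019  0.0346] 0.11
```

```bash
python3 -m pendant '[{"dx":0.0015,"dy":-0.002,"dz":0.022,"rx":0,"ry":0,"rz":0,"hand":0.015},{"dx":0,"dy":0,"dz":0.02,"rx":0,"ry":0,"rz":0,"hand":0.015},{"dx":0,"dy":0,"dz":0.015,"rx":0,"ry":0,"rz":0,"hand":0.015},{"dx":0,"dy":0,"dz":0.008,"rx":0,"ry":0,"rz":0,"hand":0.015},{"dx":0,"dy":0,"dz":0,"rx":0,"ry":0,"rz":0,"hand":0.015},{"dx":0,"dy":0,"dz":0,"rx":0,"ry":0,"rz":0,"hand":0.015}]'
python3 - <<'E'
from h import *
to(.4466,-.3027,.1034,57.5)
p,a,st=pose(); d=grab("wrist"); m3=rot(st["ee_rot"])
t=grab("top");s=grab("scene")
print("expected far rim corners px",proj(d,p*0+np.array([0,0,.076])+[[*(np.array([.4466,-.3027])+m3[:2,0]*.069+m3[:2,1]*k),0] for k in(-.037,.037)]).round(1))
o=np.zeros((600,800,3),np.uint8)
z=lambda f,x,y,W,H,k:cv2.resize(f["frame"][y:y+H,x:x+W],(W*k,H*k),interpolation=cv2.INTER_CUBIC)
o[:300,:400]=z(t,280,225,80,60,5); o[:300,400:]=z(s,230,190,100,75,4)
o[300:,:400]=z(d,216,60,200,150,2); o[300:,400:]=z(s,260,305,100,75,4)
cv2.imwrite("pics/c7.png",o[:,:,::-1])
E
```

```text
clock: 20.58
position: [0.4469, -0.3013, 0.1218]
ee_rot: [-0.0, 0.876, 0.483, -0.0]
contact_force: [0.0, -0.8, -1.0]
width: 0.0212
gripper_force: 39.7
now [ 0.4469 -0.3013  0.1218] yaw 57.8 q6 -9 F [ 0.  -0.8 -1. ] w 0.0212 t 20.5833
go mm [-1.4  0.5 18.4] rz 0.3 rows 1 per row [-0.0014  0.0005  0.0184] 0.28
expected far rim corners px [[249.5 109.5]
 [388.7 109.4]]
```

View pics/c7.png

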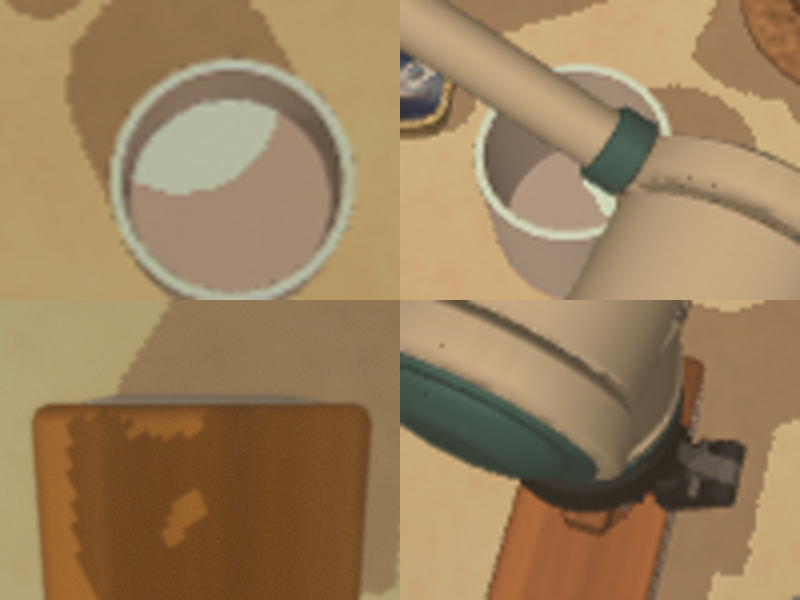

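Top crop: the round canister's rim is a circle centred near (232,180), 244 crop pixels across. The wrist crop shows the oblong canister's far edge just past the lid and centred on it, at a mean x of about 205 against 202.

```bash
python3 -m pendant '[{"dx":-0.0008,"dy":0.0005,"dz":0.005,"rx":0,"ry":0,"rz":0,"hand":0.015},{"dx":0,"dy":0,"dz":0.005,"rx":0,"ry":0,"rz":0,"hand":0.015},{"dx":0,"dy":0,"dz":0.004,"rx":0,"ry":0,"rz":0,"hand":0.015},{"dx":0,"dy":0,"dz":0.003,"rx":0,"ry":0,"rz":0,"hand":0.015},{"dx":0,"dy":0,"dz":0.002,"rx":0,"ry":0,"rz":0,"hand":0.015},{"dx":0,"dy":0,"dz":0.002,"rx":0,"ry":0,"rz":0,"hand":0.015},{"dx":0,"dy":0,"dz":0,"rx":0,"ry":0,"rz":0,"hand":0.015}]'; python3 -m pendant '[{"dx":0,"dy":0,"dz":0.002,"rx":0,"ry":0,"rz":0,"hand":0.015},{"dx":0,"dy":0,"dz":0,"rx":0,"ry":0,"rz":0,"hand":0.015}]'
```

```text
clock: 21.32
position: [0.4466, -0.3019, 0.1003]
ee_rot: [-0.0, 0.876, 0.483, -0.0]
contact_force: [0.4, 0.2, -1.0]
width: 0.0214
gripper_force: 39.7
clock: 21.48
position: [0.4467, -0.302, 0.0986]
ee_rot: [-0.0, 0.876, 0.483, -0.0]
contact_force: [-0.3, -0.0, -2.0]
width: 0.0215
gripper_force: 39.7
```

Below the rim without resistance, so it is entering the mouth. Continuing home.

```bash
python3 -m pendant '[{"dx":0,"dy":0,"dz":0.0025,"rx":0,"ry":0,"rz":0,"hand":0.015},{"dx":0,"dy":0,"dz":0.0025,"rx":0,"ry":0,"rz":0,"hand":0.015},{"dx":0,"dy":0,"dz":0.0015,"rx":0,"ry":0,"rz":0,"hand":0.015},{"dx":0,"dy":0,"dz":0,"rx":0,"ry":0,"rz":0,"hand":0.015}]'; python3 -m pendant '[{"dx":0,"dy":0,"dz":0.001,"rx":0,"ry":0,"rz":0,"hand":0.015},{"dx":0,"dy":0,"dz":0.0005,"rx":0,"ry":0,"rz":0,"hand":0.015},{"dx":0,"dy":0,"dz":0,"rx":0,"ry":0,"rz":0,"hand":0.015}]'
```

```text
clock: 21.82
position: [0.4466, -0.3019, 0.0919]
ee_rot: [-0.0, 0.876, 0.483, -0.0]
contact_force: [-0.2, -0.2, -0.7]
width: 0.021
gripper_force: 39.7
clock: 22.07
position: [0.4468, -0.3021, 0.0914]
ee_rot: [0.0, 0.876, 0.483, 0.0]
contact_force: [-1.4, 0.7, 3.7]
width: 0.021
gripper_force: 40.2
```

```bash
python3 -m pendant '[{"dx":0,"dy":0,"dz":0,"rx":0,"ry":0,"rz":0,"hand":0.07},{"dx":0,"dy":0,"dz":0,"rx":0,"ry":0,"rz":0,"hand":0.07},{"dx":0,"dy":0,"dz":-0.003,"rx":0,"ry":0,"rz":0,"hand":0.07},{"dx":0,"dy":0,"dz":-0.015,"rx":0,"ry":0,"rz":0,"hand":0.07},{"dx":0,"dy":0,"dz":-0.03,"rx":0,"ry":0,"rz":0,"hand":0.07},{"dx":0,"dy":0,"dz":-0.03,"rx":0,"ry":0,"rz":0,"hand":0.07},{"dx":0,"dy":0,"dz":-0.03,"rx":0,"ry":0,"rz":0,"hand":0.07},{"dx":0.02,"dy":-0.001,"dz":-0.02,"rx":0,"ry":0,"rz":0,"hand":0.07},{"dx":0.034,"dy":-0.002,"dz":0,"rx":0,"ry":0,"rz":0,"hand":0.07},{"dx":0.034,"dy":-0.002,"dz":0,"rx":0,"ry":0,"rz":0,"hand":0.07},{"dx":0.034,"dy":-0.002,"dz":0,"rx":0,"ry":0,"rz":0,"hand":0.07},{"dx":0.034,"dy":-0.002,"dz":0,"rx":0,"ry":0,"rz":0,"hand":0.07}]'
python3 -m pendant '[{"dx":0.034,"dy":-0.002,"dz":0,"rx":0,"ry":0,"rz":0,"hand":0.07},{"dx":0.034,"dy":-0.002,"dz":0,"rx":0,"ry":0,"rz":0,"hand":0.07},{"dx":0.034,"dy":-0.002,"dz":0,"rx":0,"ry":0,"rz":0,"hand":0.07},{"dx":0.034,"dy":-0.002,"dz":0,"rx":0,"ry":0,"rz":0,"hand":0.07},{"dx":0.034,"dy":-0.002,"dz":0,"rx":0,"ry":0,"rz":0,"hand":0.07},{"dx":0.034,"dy":-0.002,"dz":0,"rx":0,"ry":0,"rz":0,"hand":0.07},{"dx":0.034,"dy":-0.002,"dz":0,"rx":0,"ry":0,"rz":0,"hand":0.07},{"dx":0.02,"dy":-0.001,"dz":0,"rx":0,"ry":0,"rz":0,"hand":0.07},{"dx":0,"dy":0,"dz":0,"rx":0,"ry":0,"rz":0,"hand":0.07},{"dx":0,"dy":0,"dz":0,"rx":0,"ry":0,"rz":0,"hand":0.07}]'
python3 - <<'E'
from h import *
to(.671,.097,.0355)
d=grab("wrist","w8");t=grab("top","t8");s=grab("scene","s8")
def whitecirc(dd,p,z,r):
    h=cv2.cvtColor(dd["frame"],cv2.COLOR_RGB2HSV); m=((h[:,:,1]<60)&(h[:,:,2]>130)).astype(np.uint8)
    y,x=np.nonzero(m); P=plane(dd,np.c_[x,y],z); k=abs(np.linalg.norm(P[:,:2]-p,axis=1)-.055)<.008; P=P[k]
    A=np.c_[2*P[:,:2],np.ones(len(P))]; c=np.linalg.lstsq(A,(P[:,:2]**2).sum(1),rcond=None)[0]; return c[:2],np.sqrt(c[2]+c[:2]@c[:2]),len(P)
q=plane(t,(np.array([232,180])+.5)/5-.5+[280,225],.1)[0]; print(q)
print("rim",whitecirc(t,q[:2],.1,.055),whitecirc(s,q[:2],.1,.055))
for n,dd in(("t",t),("w",d)):
    m,b=blobs(dd,(3,110,60),(13,255,225),500)
    for c in b:
        r=rect(plane(dd,c,.03))
        if np.linalg.norm(np.array(r[0])-[671,97])<40: print(n,r)
E
```

```text
clock: 23.07
position: [0.523, -0.1642, 0.2193]
ee_rot: [0.0, 0.876, 0.482, 0.0]
contact_force: [0.6, -0.4, -0.3]
width: 0.0699
gripper_force: 0.0
clock: 23.9
position: [0.6476, 0.0617, 0.2183]
ee_rot: [0.0, 0.875, 0.484, -0.001]
contact_force: [0.0, -0.6, 0.1]
width: 0.0703
gripper_force: 0.0
now [0.6476 0.0617 0.2183] yaw 57.9 q6 31 F [ 0.  -0.6  0.1] w 0.0703 t 23.9
go mm [ 42.5   1.1 182.8] rz 0 rows 5 per row [0.0085 0.0002 0.0366] 0.0
[ 0.4458773  -0.01248399  0.1       ]
rim (array([ 0.44598288, -0.01249595]), np.float64(0.05462298277685391), 268) (array([ 0.44567161, -0.01287869]), np.float64(0.05404676716023657), 359)
```

View pics/w8.png

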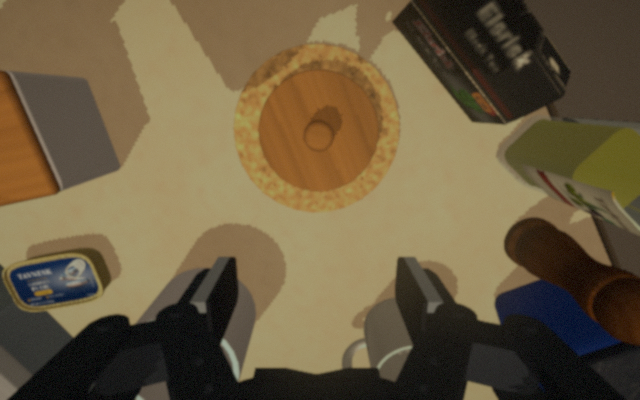

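The wrist view shows the round lid on the trivet, with the plate spanning (259–380, 68–191) and the knob at (319,136).

```bash
python3 - <<'E'
from h import *
d=grab("wrist"); print(plane(d,(319.5,130),.030),plane(d,(319,136),.058)); to(.671,.097,.0355)
E
```

```text
[[0.67239397 0.09609211 0.03      ]] [[0.67037079 0.09415839 0.058     ]]
now [0.647  0.0595 0.2189] yaw 57.7 q6 31 F [ 0.6 -0.1  0.5] w 0.0701 t 24.1
go mm [ 44.6   0.2 183.4] rz 0 rows 5 per row [0.0089 0.     0.0367] 0.0
```

```bash
python3 -m pendant '[{"dx":0.022,"dy":0.0002,"dz":0.01,"rx":0,"ry":0,"rz":0,"hand":0.07},{"dx":0.022,"dy":0.0003,"dz":0.02,"rx":0,"ry":0,"rz":0,"hand":0.07},{"dx":0,"dy":0,"dz":0.03,"rx":0,"ry":0,"rz":0,"hand":0.07},{"dx":0,"dy":0,"dz":0.03,"rx":0,"ry":0,"rz":0,"hand":0.07},{"dx":0,"dy":0,"dz":0.03,"rx":0,"ry":0,"rz":0,"hand":0.07},{"dx":0,"dy":0,"dz":0.025,"rx":0,"ry":0,"rz":0,"hand":0.07},{"dx":0,"dy":0,"dz":0.015,"rx":0,"ry":0,"rz":0,"hand":0.07},{"dx":0,"dy":0,"dz":0.01,"rx":0,"ry":0,"rz":0,"hand":0.07},{"dx":0,"dy":0,"dz":0,"rx":0,"ry":0,"rz":0,"hand":0.07},{"dx":0,"dy":0,"dz":0,"rx":0,"ry":0,"rz":0,"hand":0.07}]'
python3 -c "
from h import *
to(.671,.0965,.0355)"
```

```text
clock: 24.93
position: [0.6716, 0.097, 0.0492]
ee_rot: [0.0, 0.876, 0.482, 0.0]
contact_force: [-0.0, 0.1, 0.4]
width: 0.0701
gripper_force: 0.0
now [0.6716 0.097  0.0492] yaw 57.7 q6 35 F [-0.   0.1  0.4] w 0.0701 t 24.9333
go mm [-0.7 -0.3 13.7] rz 0 rows 1 per row [-0.0007 -0.0003  0.0137] 0.0
```

```bash
python3 -m pendant '[{"dx":-0.0005,"dy":0,"dz":0.006,"rx":0,"ry":0,"rz":0,"hand":0.07},{"dx":0,"dy":0,"dz":0.005,"rx":0,"ry":0,"rz":0,"hand":0.07},{"dx":0,"dy":0,"dz":0.0025,"rx":0,"ry":0,"rz":0,"hand":0.07},{"dx":0,"dy":0,"dz":0,"rx":0,"ry":0,"rz":0,"hand":0.02},{"dx":0,"dy":0,"dz":0,"rx":0,"ry":0,"rz":0,"hand":0.02},{"dx":0,"dy":0,"dz":0,"rx":0,"ry":0,"rz":0,"hand":0.02},{"dx":0,"dy":0,"dz":0,"rx":0,"ry":0,"rz":0,"hand":0.02},{"dx":0,"dy":0,"dz":0,"rx":0,"ry":0,"rz":0,"hand":0.02},{"dx":0,"dy":0,"dz":0,"rx":0,"ry":0,"rz":0,"hand":0.02}]' 40
python3 -m pendant '[{"dx":0,"dy":0,"dz":-0.01,"rx":0,"ry":0,"rz":0,"hand":0.02},{"dx":0,"dy":0,"dz":-0.025,"rx":0,"ry":0,"rz":0,"hand":0.02},{"dx":0,"dy":0,"dz":-0.035,"rx":0,"ry":0,"rz":0,"hand":0.02},{"dx":0,"dy":0,"dz":-0.035,"rx":0,"ry":0,"rz":0,"hand":0.02},{"dx":0,"dy":0,"dz":-0.035,"rx":0,"ry":0,"rz":0,"hand":0.02},{"dx":0,"dy":0,"dz":-0.03,"rx":0,"ry":0,"rz":0,"hand":0.02},{"dx":0,"dy":0,"dz":-0.015,"rx":0,"ry":0,"rz":0,"hand":0.02},{"dx":0,"dy":0,"dz":0,"rx":0,"ry":0,"rz":0,"hand":0.02},{"dx":0,"dy":0,"dz":0,"rx":0,"ry":0,"rz":0,"hand":0.02}]'
python3 - <<'E'
from h import *
to(.4458,-.0127,.20)
p,a,st=pose(); d=grab("wrist"); m3=rot(st["ee_rot"]); m,b=blobs(d,(3,110,60),(18,255,255),3000)
L=(plane(d,b[0],p[2]-.0055)-p)@m3*1000; K=(L[:,0]>10)
L=L[K]; A=np.c_[2*L[:,:2],np.ones(len(L))]; c=np.linalg.lstsq(A,(L[:,:2]**2).sum(1),rcond=None)[0]; print("lid c",c[:2],np.sqrt(c[2]+c[:2]@c[:2]),L[:,0].max(),L[:,1].min(),L[:,1].max())
E
```

```text
clock: 25.68
position: [0.6715, 0.0974, 0.0358]
ee_rot: [0.0, 0.876, 0.483, 0.0]
contact_force: [-1.3, -0.1, 2.9]
width: 0.0259
gripper_force: 39.4
clock: 26.43
position: [0.6712, 0.0973, 0.221]
ee_rot: [0.0, 0.876, 0.483, 0.001]
contact_force: [-0.2, 0.1, -1.6]
width: 0.0259
gripper_force: 39.6
now [0.6712 0.0973 0.221 ] yaw 57.7 q6 35 F [-0.2  0.1 -1.6] w 0.0259 t 26.4333
go mm [-213.3 -131.9   20.7] rz 0 rows 7 per row [-0.0305 -0.0188  0.003 ] 0.0
lid c [ 5.84864657 -1.22734536] 53.41207685558968 61.20771846209382 -55.893404751293424 54.084114569876604
```

```bash
python3 -m pendant '[{"dx":-0.012,"dy":-0.0074,"dz":0,"rx":0,"ry":0,"rz":0,"hand":0.02},{"dx":-0.0255,"dy":-0.0158,"dz":0,"rx":0,"ry":0,"rz":0,"hand":0.02},{"dx":-0.0255,"dy":-0.0158,"dz":0,"rx":0,"ry":0,"rz":0,"hand":0.02},{"dx":-0.0255,"dy":-0.0158,"dz":0,"rx":0,"ry":0,"rz":0,"hand":0.02},{"dx":-0.0255,"dy":-0.0158,"dz":0,"rx":0,"ry":0,"rz":0,"hand":0.02},{"dx":-0.0255,"dy":-0.0158,"dz":0,"rx":0,"ry":0,"rz":0,"hand":0.02},{"dx":-0.0255,"dy":-0.0158,"dz":0,"rx":0,"ry":0,"rz":0,"hand":0.02},{"dx":-0.0255,"dy":-0.0158,"dz":0,"rx":0,"ry":0,"rz":0,"hand":0.02},{"dx":-0.015,"dy":-0.009,"dz":0,"rx":0,"ry":0,"rz":0,"hand":0.02},{"dx":-0.008,"dy":-0.005,"dz":0.01,"rx":0,"ry":0,"rz":0,"hand":0.02},{"dx":0,"dy":0,"dz":0.01,"rx":0,"ry":0,"rz":0,"hand":0.02},{"dx":0,"dy":0,"dz":0,"rx":0,"ry":0,"rz":0,"hand":0.02}]'
python3 - <<'E'
from h import *
to(.4458,-.0127,.145)
d=grab("wrist","w9")
E
```

```text
clock: 27.48
position: [0.442, -0.0125, 0.1969]
ee_rot: [-0.002, 0.876, 0.482, -0.003]
contact_force: [-0.4, -0.1, -1.8]
width: 0.026
gripper_force: 39.7
now [ 0.442  -0.0125  0.1969] yaw 57.7 q6 22 F [-0.4 -0.1 -1.8] w 0.026 t 27.4833
go mm [ 2.   3.7 51.9] rz 0 rows 2 per row [0.001  0.0018 0.0259] 0.0
```

View pics/w9.png

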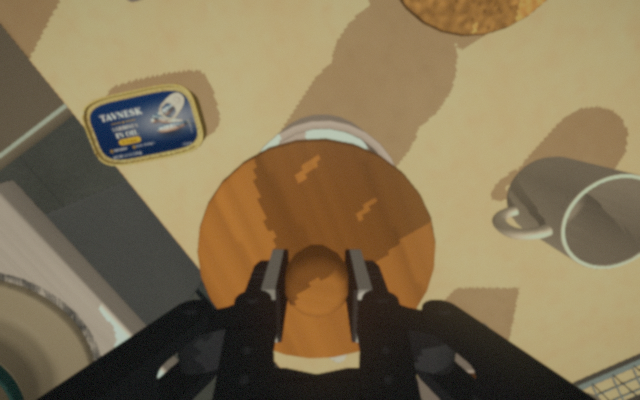

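The wrist view shows the held round lid over the round canister, with the plate spanning columns 198–436, its top at row 139 and its near edge at row 357. The canister rim shows beyond it at (325,125).

```bash
python3 - <<'E'
from h import *
p,a,st=pose(); m3=rot(st["ee_rot"]); d=grab("wrist")
for z in(.0055,.0105): print(((plane(d,[(198,245),(436,245),(317,139),(315,357)],p[2]-z)-p)@m3*1000).round(1)[:,:2].tolist())
m,b=blobs(d,(3,110,60),(18,255,255),3000)
L=(plane(d,b[0],p[2]-.0055)-p)@m3*1000; L=L[L[:,0]>15]; A=np.c_[2*L[:,:2],np.ones(len(L))]; c=np.linalg.lstsq(A,(L[:,:2]**2).sum(1),rcond=None)[0]; print("lid c",c[:2],np.sqrt(c[2]+c[:2]@c[:2]))
to(.4458,-.0127,.145)
E
```

```text
[[7.2, -56.8], [7.4, 55.2], [56.6, -0.7], [-56.8, -1.8]]
[[5.0, -58.7], [5.1, 57.1], [56.1, -0.7], [-61.2, -1.8]]
lid c [ 0.14606405 -1.20844046] 56.038828053924384
now [ 0.4445 -0.0126  0.1988] yaw 57.7 q6 22 F [-0.1  0.6 -1.6] w 0.0258 t 27.5833
go mm [ 0.6  1.3 53.8] rz 0 rows 2 per row [0.0003 0.0007 0.0269] 0.0
```

```bash
python3 -m pendant '[{"dx":0.0005,"dy":0.001,"dz":0.015,"rx":0,"ry":0,"rz":0,"hand":0.02},{"dx":0,"dy":0,"dz":0.02,"rx":0,"ry":0,"rz":0,"hand":0.02},{"dx":0,"dy":0,"dz":0.015,"rx":0,"ry":0,"rz":0,"hand":0.02},{"dx":0,"dy":0,"dz":0.008,"rx":0,"ry":0,"rz":0,"hand":0.02},{"dx":0,"dy":0,"dz":0.003,"rx":0,"ry":0,"rz":0,"hand":0.02},{"dx":0,"dy":0,"dz":0,"rx":0,"ry":0,"rz":0,"hand":0.02},{"dx":0,"dy":0,"dz":0,"rx":0,"ry":0,"rz":0,"hand":0.02}]'
python3 -c "
from h import *
to(.4458,-.0127,.1275)"
```

```text
clock: 28.17
position: [0.4474, -0.0129, 0.1398]
ee_rot: [0.0, 0.876, 0.483, 0.0]
contact_force: [-0.4, 0.3, -2.0]
width: 0.0256
gripper_force: 39.7
now [ 0.4474 -0.0129  0.1398] yaw 57.7 q6 22 F [-0.4  0.3 -2. ] w 0.0256 t 28.1667
go mm [-0.7 -1.5 12.3] rz 0 rows 1 per row [-0.0007 -0.0015  0.0123] 0.0
```

```bash
python3 -m pendant '[{"dx":-0.0006,"dy":-0.0013,"dz":0.005,"rx":0,"ry":0,"rz":0,"hand":0.02},{"dx":0,"dy":0,"dz":0.004,"rx":0,"ry":0,"rz":0,"hand":0.02},{"dx":0,"dy":0,"dz":0.003,"rx":0,"ry":0,"rz":0,"hand":0.02},{"dx":0,"dy":0,"dz":0.002,"rx":0,"ry":0,"rz":0,"hand":0.02},{"dx":0,"dy":0,"dz":0.002,"rx":0,"ry":0,"rz":0,"hand":0.02},{"dx":0,"dy":0,"dz":0,"rx":0,"ry":0,"rz":0,"hand":0.02}]'; python3 -m pendant '[{"dx":0,"dy":0,"dz":0.0015,"rx":0,"ry":0,"rz":0,"hand":0.02},{"dx":0,"dy":0,"dz":0,"rx":0,"ry":0,"rz":0,"hand":0.02}]'
```

```text
clock: 28.67
position: [0.445, -0.0127, 0.1229]
ee_rot: [-0.0, 0.876, 0.483, -0.0]
contact_force: [0.6, 0.2, -1.5]
width: 0.0258
gripper_force: 39.7
clock: 28.83
position: [0.4452, -0.0127, 0.1217]
ee_rot: [0.0, 0.876, 0.483, -0.0]
contact_force: [-0.0, 0.0, -0.8]
width: 0.0258
gripper_force: 39.7
```

```bash
python3 -m pendant '[{"dx":0,"dy":0,"dz":0.0025,"rx":0,"ry":0,"rz":0,"hand":0.02},{"dx":0,"dy":0,"dz":0.002,"rx":0,"ry":0,"rz":0,"hand":0.02},{"dx":0,"dy":0,"dz":0.001,"rx":0,"ry":0,"rz":0,"hand":0.02},{"dx":0,"dy":0,"dz":0,"rx":0,"ry":0,"rz":0,"hand":0.02}]'; python3 -m pendant '[{"dx":0,"dy":0,"dz":0.001,"rx":0,"ry":0,"rz":0,"hand":0.02},{"dx":0,"dy":0,"dz":0.0005,"rx":0,"ry":0,"rz":0,"hand":0.02},{"dx":0,"dy":0,"dz":0,"rx":0,"ry":0,"rz":0,"hand":0.02}]'
```

```text
clock: 29.17
position: [0.4451, -0.0127, 0.116]
ee_rot: [-0.0, 0.876, 0.483, -0.0]
contact_force: [0.6, 0.1, -1.6]
width: 0.0258
gripper_force: 39.7
clock: 29.42
position: [0.4453, -0.0127, 0.1157]
ee_rot: [0.0, 0.876, 0.483, 0.0]
contact_force: [-2.2, 1.0, 5.7]
width: 0.0263
gripper_force: 40.4
```

```bash
python3 -m pendant '[{"dx":0,"dy":0,"dz":0,"rx":0,"ry":0,"rz":0,"hand":0.07},{"dx":0,"dy":0,"dz":0,"rx":0,"ry":0,"rz":0,"hand":0.07},{"dx":0,"dy":0,"dz":-0.003,"rx":0,"ry":0,"rz":0,"hand":0.07},{"dx":0,"dy":0,"dz":-0.015,"rx":0,"ry":0,"rz":0,"hand":0.07},{"dx":0,"dy":0,"dz":-0.03,"rx":0,"ry":0,"rz":0,"hand":0.07},{"dx":0,"dy":0,"dz":-0.03,"rx":0,"ry":0,"rz":0,"hand":0.07},{"dx":0,"dy":0,"dz":-0.03,"rx":0,"ry":0,"rz":0,"hand":0.07},{"dx":-0.03,"dy":0.02,"dz":-0.01,"rx":0,"ry":0,"rz":0,"hand":0.07},{"dx":-0.03,"dy":0.02,"dz":0,"rx":0,"ry":0,"rz":0,"hand":0.07},{"dx":-0.03,"dy":0.02,"dz":0,"rx":0,"ry":0,"rz":0,"hand":0.07},{"dx":-0.03,"dy":0.02,"dz":0,"rx":0,"ry":0,"rz":0,"hand":0.07},{"dx":0,"dy":0,"dz":0,"rx":0,"ry":0,"rz":0,"hand":0.07}]'
python3 - <<'E'
from h import *
t=grab("top");s=grab("scene")
o=np.zeros((600,800,3),np.uint8)
z=lambda f,x,y,W,H,k:cv2.resize(f["frame"][y:y+H,x:x+W],(W*k,H*k),interpolation=cv2.INTER_CUBIC)
o[:300]=cv2.resize(t["frame"][150:300,150:550],(800,300),interpolation=cv2.INTER_CUBIC)
o[300:,:400]=z(s,220,110,100,75,4);o[300:,400:]=z(s,210,190,200,150,2)
cv2.imwrite("pics/c10.png",o[:,:,::-1])
for n,d in(("t",t),("s",s)):
    m,b=blobs(d,(3,110,60),(16,255,225),500)
    for c in b:
        r=[rect(plane(d,c,zz)) for zz in(.100,.110,.086)]
        if abs(r[0][0][0]-445)<30: print(n,*[str(x[0])+str(x[1])+str(x[2]) for x in r])
E
```

```text
clock: 30.42
position: [0.4497, -0.1631, 0.2331]
ee_rot: [0.003, 0.877, 0.481, -0.001]
contact_force: [0.6, -0.1, 0.5]
width: 0.0697
gripper_force: 0.0
t [468.   -4.1][165.1 115.1]21.4 [466.8  -4.1][163.5 114. ]21.4 [469.8  -4.2][167.3 116.6]21.4
t [ 440.3 -292.2][93.4 63.3]60.4 [ 439.3 -289.4][92.5 62.7]60.4 [ 441.7 -296.1][94.7 64.1]60.4
s [ 463.9 -303.7][155.9 101.6]58.2 [ 463.4 -305.5][154.  100.3]58.2 [ 464.6 -301.2][158.6 103.3]58.2
```

View pics/c10.png

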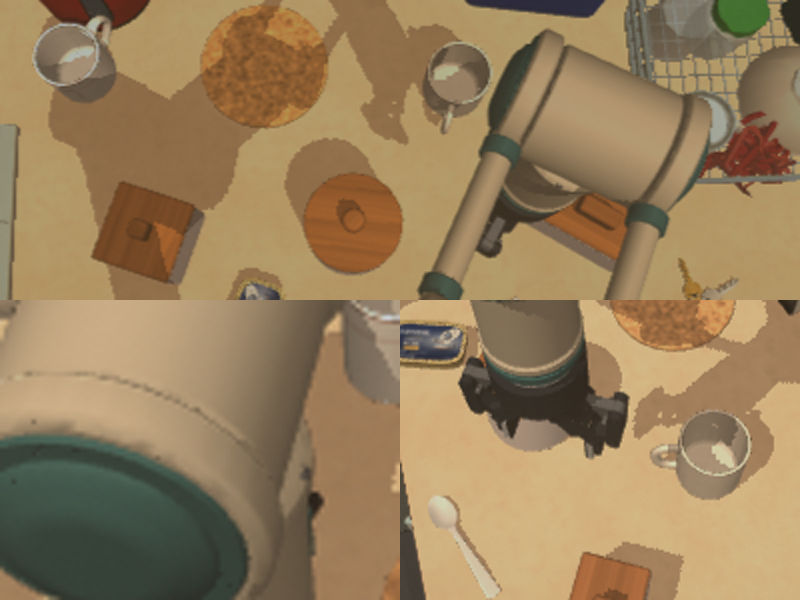

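The top strip shows all three lids flush on their own canisters: square at (148,232), round at (353,222), and oblong at (600,215), partly hidden by the arm. The mugs have not moved. I'll retreat and check once more.

```bash
python3 -m pendant '[{"dx":-0.02,"dy":-0.002,"dz":-0.01,"rx":0,"ry":0,"rz":0,"hand":0.07},{"dx":-0.035,"dy":-0.003,"dz":0,"rx":0,"ry":0,"rz":0,"hand":0.07},{"dx":-0.035,"dy":-0.003,"dz":0,"rx":0,"ry":0,"rz":0,"hand":0.07},{"dx":-0.035,"dy":-0.003,"dz":0,"rx":0,"ry":0,"rz":0,"hand":0.07},{"dx":-0.035,"dy":-0.003,"dz":0,"rx":0,"ry":0,"rz":0,"hand":0.07},{"dx":-0.035,"dy":-0.003,"dz":0,"rx":0,"ry":0,"rz":0,"hand":0.07},{"dx":-0.035,"dy":-0.003,"dz":0,"rx":0,"ry":0,"rz":0,"hand":0.07},{"dx":-0.035,"dy":-0.003,"dz":0,"rx":0,"ry":0,"rz":0,"hand":0.07},{"dx":-0.035,"dy":-0.003,"dz":0,"rx":0,"ry":0,"rz":0,"hand":0.07},{"dx":-0.035,"dy":-0.003,"dz":0,"rx":0,"ry":0,"rz":0,"hand":0.07},{"dx":-0.035,"dy":-0.003,"dz":0,"rx":0,"ry":0,"rz":0,"hand":0.07},{"dx":-0.035,"dy":-0.003,"dz":0,"rx":0,"ry":0,"rz":0,"hand":0.07}]'
python3 -m pendant '[{"dx":-0.02,"dy":0,"dz":0,"rx":0,"ry":0,"rz":0,"hand":0.07},{"dx":0,"dy":0,"dz":0,"rx":0,"ry":0,"rz":0,"hand":0.07},{"dx":0,"dy":0,"dz":0,"rx":0,"ry":0,"rz":0,"hand":0.07}]'
python3 - <<'E'
from h import *
s=grab("scene");t=grab("top")
f=lambda x,y,W,H:cv2.resize(s["frame"][y:y+H,x:x+W],(400,300),interpolation=cv2.INTER_CUBIC)
o=np.zeros((600,800,3),np.uint8)
o[:300,:400]=f(210,120,80,60);o[:300,400:]=f(230,190,100,75);o[300:,:400]=f(260,305,120,90)
o[300:,400:]=cv2.resize(t["frame"],(400,300))
cv2.imwrite("pics/c11.png",o[:,:,::-1])
E
```

```text
clock: 31.52
position: [0.203, -0.4805, 0.2429]
ee_rot: [-0.0, 0.875, 0.483, 0.0]
contact_force: [1.0, -0.3, -0.2]
width: 0.0699
gripper_force: 0.0
clock: 31.77
position: [0.1928, -0.4969, 0.2424]
ee_rot: [-0.001, 0.876, 0.483, 0.001]
contact_force: [-0.2, 0.1, 0.6]
width: 0.0702
gripper_force: 0.0
```

View pics/c11.png

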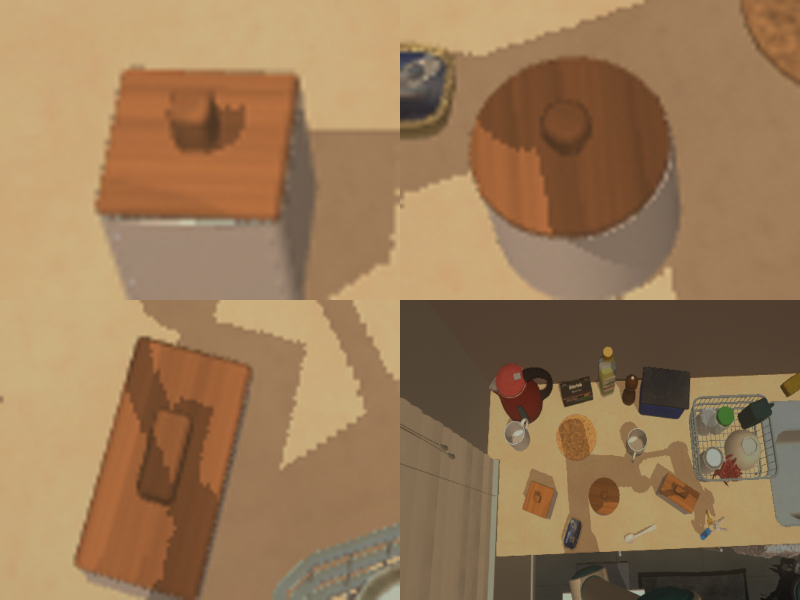

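All three lids sit flush and level on their own canisters: square at (200,145), round at (570,145), oblong at (165,460).

```bash
python3 -c "
from rig import manip
print(manip.sign_off())"
```

```text
the job is handed in; nothing more can be done
None
```

The round, square and oblong lids are each fitted home and level on their own canisters, the mugs were not touched, and the job is handed in at about 32 s on the robot's clock; sign-off returned no verdict.

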